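# Lock the till's coin trays away in the latched coin safe and ring the bell

## Task

Lock up tonight's coin float: with the latch key from its wooden stand undo the slotted quarter-turn latch on the grey coin safe, open the lid, lay every coin tray that stands on the counter flat inside, shut the lid and fasten the latch fully with the key again. Put the key back in its stand, and once the safe is fastened press the bell's plunger right down to its stop to call the manager. Leave everything else on the counter where it stands.

Things in the scene. Friction and masses are not known exactly. Their poses are not given: they have to be found in the camera images.
- cash_box: Low grey steel coin safe, fixed, 116 (its x) x 248 (its y) x 60 mm without lid; origin: centre of its underside, front faces its -x. Walls 3 mm; inside 110 x 242 mm, undivided, floor 8 mm up, lid 52 mm above the floor. Below the latch a lip juts 8 mm in from the front wall, 44 mm above the floor. Room for 4 trays side by side, long sides along its x
- lid (a joint): Lid angle, rad: 0 shut, 1.85 fully open (leaning back past upright). Lid 6 mm thick, hinged along the box's far (+x) top edge; its top is 66.5 mm above the box's underside when shut. Stiff friction hinge: stays at any angle; about 5 N at the handle moves it. While the latch is fastened the lid gives 2 mm only
- lid_hinge (a point): Middle of the hinge axis, which runs along the box's y, at the rear top edge (58 mm behind the box's centre, 60.5 mm high)
- lid_handle (a point): Middle of the steel bar handle on the lid: round bar 10 mm thick, 72 mm long along the box's y, its axis 30 mm above the lid's top and 108 mm in front of the hinge axis, 36 mm above it (lid shut). It turns with the lid; x, y, z axes as the box's when the lid is shut
- latch (a joint): Turn of the latch, rad: 0 fastened (slot along the box's x, square to the front edge), 1.57 undone (slot along the box's y); stops at both ends. It grows anticlockwise seen from above. It has light friction (0.06 N m) and stays where it is left; its cam bar catches under the box front at 0, so have it undone when shutting the lid
- latch_slot (a point): Latch on the lid, 75 mm to the box's -y side of the handle: round steel head 34 mm in a 45 mm bezel ring whose rim is 10 mm above the lid's top. Point: centre of the slot's mouth on the turning axis, 9.5 mm above the lid's top; its x axis runs along the slot. Slot 7 mm wide (mouth bevelled to 11 mm), 34 mm long, 7 mm deep
- latch_key: Latch key, upright, blade down: black flat grip 34 x 10 mm, from 25 to 61 mm above the blade's edge; steel flange 36 x 18 mm at 20 to 25 mm; below it a steel blade 20 mm wide, 4 mm thick, 20 mm long. Origin: middle of the blade's lower edge; z up, x along the blade's and grip's width. In the latch the blade has about 0.15 rad of play
- key_stand: Fixed wooden block for the key, 60 x 44 x 30 mm high, origin: centre of its underside. The key's home is in its pocket, the flange resting on the block's top, blade hanging free, key x along the block's x (either way round); the key's origin is then 10 mm above the block's
- key_pocket (a point): Centre of the pocket's mouth on the block's top, 30 mm high; the pocket is 30 mm along the block's x, 11 mm across, open to the bottom
- counter_bell: Call bell, loose, 72 mm across, 58 mm high; origin: centre of its underside
- bell_top (a point): Top of the bell's plunger, a button 12 mm across in the middle of the dome, 58 mm above the counter
- counter_bell_plunger (a joint): Bell plunger, m: 0 up, 0.004 down at its stop; a spring lifts it again and takes 8 N to press right down
- stamp: Loyalty stamp with a turned wooden handle, 34 x 46 x 67 mm, standing on the counter; not to be moved
- espresso_cup: White cup, 56 mm high, on the counter; not to be moved
- cinnamon_jar: Spice jar, 42 mm across, 96 mm high, behind the work; not to be moved
- cocoa_shaker: Shaker, 44 mm across, 90 mm high, behind the work; not to be moved
- milk_jug: White jug, 85 mm high, behind the work; not to be moved
- coin_tray_0: Coin tray from the till, present or not (None if absent): grey plastic trough 80 (its x) x 30 (its y) mm, side walls 20 mm high, filled with a row of coins on edge that stands up to 28 mm; 0.16 kg, one piece; origin: centre of its underside. Grip it across the 30 mm
- coin_tray_1: Coin tray from the till, present or not (None if absent): grey plastic trough 80 (its x) x 30 (its y) mm, side walls 20 mm high, filled with a row of coins on edge that stands up to 28 mm; 0.16 kg, one piece; origin: centre of its underside. Grip it across the 30 mm
- coin_tray_2: Coin tray from the till, present or not (None if absent): grey plastic trough 80 (its x) x 30 (its y) mm, side walls 20 mm high, filled with a row of coins on edge that stands up to 28 mm; 0.16 kg, one piece; origin: centre of its underside. Grip it across the 30 mm
- coin_tray_3: Coin tray from the till, present or not (None if absent): grey plastic trough 80 (its x) x 30 (its y) mm, side walls 20 mm high, filled with a row of coins on edge that stands up to 28 mm; 0.16 kg, one piece; origin: centre of its underside. Grip it across the 30 mm

How it is judged:
By the outcome, as a careful person would: the job done as asked, in the order asked, and still so for the second after the job is handed in, with the robot touching nothing.
Of coin_tray_0, coin_tray_1, coin_tray_2, coin_tray_3 only 2 to 4 are there at a start; the rules pass over those that are not, and their reading is None.
At some moment in a run one of coin_tray_0, coin_tray_1, coin_tray_2, coin_tray_3, counter_bell may be knocked a few centimetres aside while the robot is not near it.
It also fails if it takes over 210 s, if anything falls off the work surface, if the arm or the gripper's body presses on something with over 40 N, if the wrist force passes 120 N, or if a joint passes its speed limit or range.

## Robot

A 6-joint arm with a two-finger parallel gripper is mounted at the origin on a cart in front of the work surface, level with it; the furniture and walls round the work are solid. World frame = base frame: x ahead of the robot, y to its left, z up, the work surface at z = 0. Lengths are in mm, angles in rad, forces in N, time in s.
With the tool pointing down it reaches from about 400 to 925 mm from the base axis. Payload 12.5 kg.
Tool frame: the origin (TCP) lies at the very end of the fingers, on their centre line; the grasp point (between the pads) lies 19 mm behind it; z points along the fingers, y is the line along which they close (so a half turn about z gives the same grasp; the last joint's range is limited). The gripper opens to 95 mm and grips with 3 to 60 N. Pads are 20 mm wide; open, the fingers measure 119 mm over their backs; the gripper's body (75 mm by 180 mm) begins 59 mm behind the grasp point.
Start: joints at [1.155, 0.491, 1.559, -0, 1.092, -0.106], TCP at [190.526, 595.27, 214.661] pointing down, gripper open.
Joint ranges: [-3.1, 3.1], [-0.84, 2.19], [0.05, 2.79], [-1.13, 4.28], [0.06, 2.93], [-2.69, 2.69]. Speed limits (rad/s): [2.22, 2.22, 2.79, 3.14, 3.14, 3.14].

## Interface

Orientations are given as [roll, pitch, yaw] about the fixed x, y, z axes, in that order (R = Rz(yaw) Ry(pitch) Rx(roll)).
In Python, from cell import env gives the robot as it stands.
- The arm moves only by the shell command python3 steer.py 'ROWS'. ROWS is one flat JSON list of numbers that holds 1 to 5 rows one after another, with no inner brackets; each row has 5 numbers: dx, dy, dz in units of 100 mm, then a turn about the tool's z in units of 0.05 rad, then the opening from 0.0 (shut) to 1.0 (fully open); each row is the pose to reach, as a shift and turn from the pose commanded when the command began, along the tool's axes at that moment; what a row does not reach only later rows make up. A row lasts 1/12 s, in which the tool goes at most 41.7 mm and 0.125 rad, less where a joint would pass 70% of its speed; a pose out of reach is approached as far as the arm can. The fingers move at their own pace and stop on an object; the grip force is fixed at half the most. Time passes only in rows, so rows that do not move let the fingers close. It prints the time, the measured TCP pose, the force, the opening and the grip force at its end. Input that does not fit is refused with a message, and nothing moves.
- env.state(): the state, without advancing time (a new reading comes with each control period).
- env.read_camera(name): name is "scene" or "top" or "wrist"; returns (picture, depth): 480x640x3 uint8, red, green, blue; 480x640 float32, mm along the optical axis (not along the pixel's ray), 0 where there is no reading.
- env.camera_info(name): a dict with "vertical_fov" (degrees; the focal length in pixels is half the picture's height over the tangent of half this angle, whatever the lens; pixels are square), "cx", "cy" (the principal point, pixels), "origin" and "attitude" of the camera in the world. Camera axes: x right, y down, z forward; pixel columns grow to the right and rows downward; lengths in mm; the calibration is good to about 2 mm. A picture is of the moment at which its call begins: read the wrist's pose just before it. camera_info takes no time and is no camera call; for the wrist camera it gives the pose at the moment of the call.
- env.job_done(): hands the job in; it is judged then, once.
The state is a dict: "t": time; "joints": joint angles; "qvel": joint speeds; "tau": joint torques, N m; "eef_pos": TCP position; "tcp_rot": TCP orientation; "ft_force": force on the tool from outside, world axes, zero at the start; "moment": the same for the moment, N m; "opening": opening from 0.0 (shut) to 1.0 (fully open); "grip_force": force on a finger pad.
Only numpy, scipy, OpenCV 4.12 (cv2) and the standard library are available. Lean on these libraries where they do the work, as an engineer would, in place of code of your own. Each camera call takes 0.05 s, during which the arm holds its last target. There are 200 camera calls.

## Working session

There is one attempt and no reset: what is moved stays moved. The work goes in short steps, Python scripts to look and compute and a shell command to move; the robot and the scene stay as the last step left them, time stands still between calls to the robot, and variables do not carry over. Pictures are saved under pics/ and viewed, at most 14 in all, crops included, and the job is handed in when it is done.

```bash
ls; mkdir -p pics; python3 - <<'E'
from cell import env
import cv2
for n in("top","scene"):
    p,d=env.read_camera(n); cv2.imwrite(f"pics/{n}0.png",p[:,:,::-1]); print(n,env.camera_info(n))
    import numpy as np; np.save(f"pics/{n}0.npy",d)
print(env.state())
E
```

```text
cell.py
pics
steer.py
top {'vertical_fov': 56.410256143032306, 'cx': 318.5698095812551, 'cy': 238.57097502766848, 'origin': array([ 484.74528612,   24.17672818, 1096.27801751]), 'attitude': array([-3.04738928, -0.0158852 , -1.58711853])}
scene {'vertical_fov': 52.96236260491758, 'cx': 315.76762657705507, 'cy': 233.34188150487424, 'origin': array([1337.72978444,  514.3005199 , 1208.78813209]), 'attitude': array([-2.46591109,  0.0103226 ,  2.14033276])}
{'t': 0.1, 'joints': array([ 1.15541132e+00,  4.91492792e-01,  1.55939823e+00,  1.25944405e-05,
        1.09166147e+00, -1.05610657e-01]), 'qvel': array([ 0.00053436,  0.00043293, -0.00237068, -0.00060649, -0.00099094,
       -0.0014    ]), 'tau': array([ 3.31585470e-03, -6.13622189e+01, -2.58607113e+01,  6.94614393e-02,
        4.69914707e-02, -4.12370878e-05]), 'eef_pos': array([190.42431562, 595.06501766, 214.1208571 ]), 'tcp_rot': array([-3.14063934e+00, -1.12289591e-04,  2.83181243e+00]), 'ft_force': array([ 0.08669091,  0.6127428 , -0.65416083]), 'moment': array([-0.02142251,  0.00312369,  0.00363486]), 'grip_force': 0.0, 'opening': 1.0005103956368715}
```
View pics/top0.png

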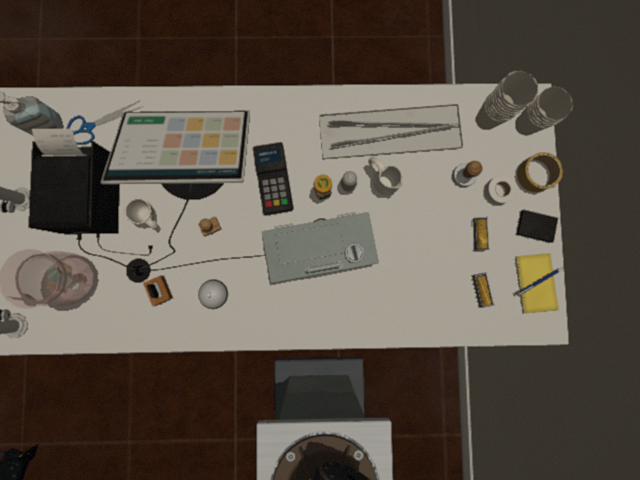

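View pics/scene0.png

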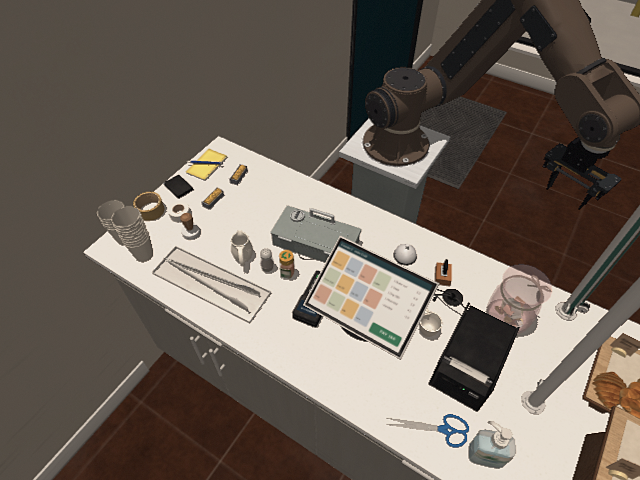

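Top view: safe at about (320,248), latch (354,253), handle bar (323,268), bell (213,293), key and stand (157,290), stamp (208,226), and two trays at (481,234) and (483,290). I'll build ray helpers and measure.

```bash
cat > h.py <<'E'
from cell import env
import numpy as np, cv2
from scipy.spatial.transform import Rotation as Rn
def ray(n,uv,info=None):
    i=info or env.camera_info(n); f=240/np.tan(np.radians(i["vertical_fov"]/2))
    uv=np.atleast_2d(np.asarray(uv,float))
    d=np.c_[(uv[:,0]-i["cx"])/f,(uv[:,1]-i["cy"])/f,np.ones(len(uv))]
    return i["origin"],d@Rn.from_euler("xyz",i["attitude"]).as_matrix().T
def plane(n,uv,z,info=None):
    o,d=ray(n,uv,info); return o+d*((z-o[2])/d[:,2])[:,None]
def pts(n,depth,info=None):
    v,u=np.mgrid[:480,:640]; o,d=ray(n,np.c_[u.ravel(),v.ravel()],info)
    return (o+d*depth.reshape(-1,1)).reshape(480,640,3)
def rect(xy):
    (c,s,a)=cv2.minAreaRect(np.float32(xy).reshape(-1,1,2)); return np.round(c,1),np.round(s,1),round(a,1)
def move(pos,yaw):
    "shift in tool axes + turn from current measured pose, tool down"
    s=env.state(); R=Rn.from_euler("xyz",s["tcp_rot"]).as_matrix()
    d=R.T@(np.array(pos)-s["eef_pos"]); t=(s["tcp_rot"][2]-yaw+np.pi/2)%np.pi-np.pi/2
    print("from",s["eef_pos"].round(1),s["tcp_rot"].round(4),"d",d.round(1),"turn",round(t,3),"t",round(s["t"],2),"j6",s["joints"][5].round(2))
E
python3 - <<'E'
from h import *
import cv2
p=cv2.imread("pics/top0.png"); d=np.load("pics/top0.npy"); P=pts("top",d)
def comp(m,r,z0,z1,name):
    u0,v0,u1,v1=r; k=np.zeros((480,640),bool); k[v0:v1,u0:u1]=True
    k&=(P[...,2]>z0)&(P[...,2]<z1); q=P[k]; 
    if len(q)>4: print(name,len(q),rect(q[:,:2]),"z",np.percentile(q[:,2],[5,50,95]).round(1))
print("table z",np.median(P[320:340,300:450,2]))
comp(0,(255,205,385,290),56,75,"box top")
comp(0,(255,205,385,290),82,110,"handle")
comp(0,(340,240,372,268),71,81,"latch")
comp(0,(195,275,232,312),8,70,"bell")
comp(0,(195,275,232,312),50,70,"belltop")
comp(0,(140,270,178,310),20,37,"stand")
comp(0,(140,270,178,310),45,100,"key grip")
comp(0,(470,214,495,256),10,40,"trayA")
comp(0,(470,268,497,312),10,40,"trayB")
comp(0,(198,212,224,240),10,80,"stamp")
for r,n in(((255,205,385,290),'a'),((140,270,235,312),'b'),((468,212,500,312),'c')): pass
a=cv2.resize(p[205:290,255:385],None,fx=4,fy=4,interpolation=cv2.INTER_CUBIC)
b=cv2.resize(p[270:315,138:238],None,fx=5.2,fy=5.2,interpolation=cv2.INTER_CUBIC)
o=np.zeros((a.shape[0]+b.shape[0],780,3),np.uint8); o[:a.shape[0],:a.shape[1]]=a; o[a.shape[0]:,:b.shape[1]]=b
c=cv2.resize(p[212:312,465:503],None,fx=5,fy=5,interpolation=cv2.INTER_CUBIC); o[:500,585:775]=c
cv2.imwrite("pics/c1.png",o)
E
```

```text
table z -0.6184458406607973
box top 5557 (array([565.5,   4.4]), array([127.7, 254.3]), 9.5) z [63.  66.3 69.9]
handle 158 (array([515.4,  -3.3]), array([ 9.8, 79.5]), 9.7) z [ 96.2  99.8 103.1]
latch 246 (array([546.1, -67.2]), array([44.3, 58.8]), 14.0) z [72.1 75.1 78.1]
bell 633 (array([457.6, 262.7]), array([66.4, 66.7]), 63.7) z [11.6 31.6 41.7]
belltop 22 (array([458.5, 262.4]), array([9.3, 9.3]), 88.2) z [53.6 56.1 58.2]
stand 392 (array([468.5, 391.1]), array([59.9, 45.4]), 22.9) z [24.5 29.6 33.9]
key grip 109 (array([468.9, 389.9]), array([33.4, 11.3]), 17.4) z [48.  67.  71.6]
trayA 436 (array([ 593.8, -391.2]), array([32.5, 78.8]), 89.1) z [12.8 22.8 28.2]
trayB 437 (array([ 457.1, -389.4]), array([80.1, 32.4]), 10.1) z [11.9 21.1 26.5]
stamp 298 (array([621.5, 269.7]), array([34.4, 46.4]), 25.0) z [15.5 21.  66.6]
```

View pics/c1.png

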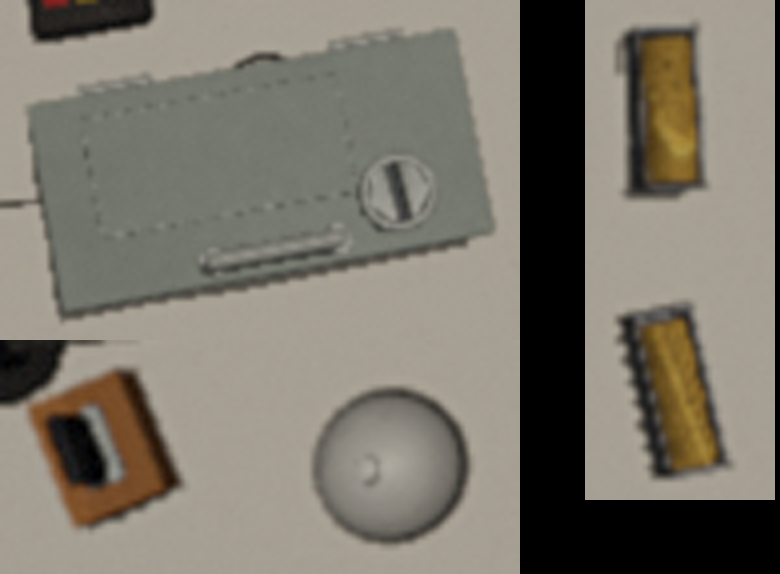

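The latch slot is square to the front edge, so it's fastened. The bell's plunger is at crop (370,470), and the key's grip lies along the block's long axis. I'll go above the key.

```bash
python3 - <<'E'
from h import *
print(plane("top",[[354.25,253]],76).round(1))
print("key grip top", plane("top",[[138+77/5.2,270+110/5.2]],71).round(1))
print("stand top corners",plane("top",[[138+30/5.2,270+65/5.2],[138+127/5.2,270+30/5.2],[138+175/5.2,270+147/5.2],[138+80/5.2,270+185/5.2]],30).round(1))
move((468.7,390.5,200),0.40)
E
```

```text
[[546.5 -74.6  76. ]]
key grip top [[467.4 383.4  71. ]]
stand top corners [[487.3 419.3  30. ]
 [502.4 375.9  30. ]
 [449.3 353.4  30. ]
 [433.  395.8  30. ]]
from [190.4 595.1 214.1] [-3.1406e+00 -1.0000e-04  2.8318e+00] d [-327.4 -110.    14.2] turn -0.71 t 0.1 j6 -0.11
```

Units first: shifts go in units of 100 mm and turns go in units of 0.05 rad. So 2 mm is 0.02, -180 mm is -1.8.

```bash
python3 steer.py '[-0.36, -0.12, 0.02, 0, 0.5, -0.72, -0.24, 0.04, 0, 0.5, -1.08, -0.36, 0.06, 0, 0.5, -1.44, -0.48, 0.08, 0, 0.5, -1.8, -0.6, 0.08, 0, 0.5]'
python3 steer.py '[-0.37, -0.125, 0.02, 0, 0.5, -0.74, -0.25, 0.04, 0, 0.5, -1.11, -0.38, 0.06, 0, 0.5, -1.47, -0.5, 0.06, 0, 0.5, -1.47, -0.5, 0.06, 0, 0.5]'
for i in 1 2 3; do python3 steer.py '[0, 0, 0, 2.4, 0.5, 0, 0, 0, 4.8, 0.5, 0, 0, 0, 7.2, 0.5, 0, 0, 0, 9.6, 0.5, 0, 0, 0, 12, 0.5]'; done
python3 steer.py '[0, 0, 0, 2.4, 0.5, 0, 0, 0, 4.8, 0.5, 0, 0, 0, 7.2, 0.5, 0, 0, 0, 9.6, 0.5, 0, 0, 0, 12.6, 0.5]'
python3 - <<'E'
from h import *
move((468,387.5,200),0.4)
i=env.camera_info("wrist"); p,d=env.read_camera("wrist"); print(i)
cv2.imwrite("pics/w1.png",p[:,:,::-1]); np.save("pics/w1.npy",d)
E
```

```text
t: 0.52
eef_pos: [344.6, 481.9, 206.1]
tcp_rot: [-3.141, -0.0, 2.832]
ft_force: [0.9, 0.5, 0.4]
opening: 0.709
grip_force: 0.0
t: 0.93
eef_pos: [472.9, 387.1, 200.0]
tcp_rot: [-3.141, 0.001, 2.827]
ft_force: [0.4, 0.0, 0.5]
opening: 0.501
grip_force: 0.0
t: 1.35
eef_pos: [468.1, 390.8, 200.3]
tcp_rot: [-3.141, -0.0, 2.226]
ft_force: [0.1, -0.7, -0.1]
opening: 0.501
grip_force: 0.0
t: 1.77
eef_pos: [468.1, 390.9, 200.4]
tcp_rot: [-3.141, 0.0, 1.626]
ft_force: [-0.2, 0.6, -0.0]
opening: 0.499
grip_force: 0.0
t: 2.18
eef_pos: [468.1, 390.9, 200.4]
tcp_rot: [-3.141, 0.0, 1.026]
ft_force: [0.6, -0.2, -0.1]
opening: 0.499
grip_force: 0.0
t: 2.6
eef_pos: [468.1, 390.9, 200.3]
tcp_rot: [3.142, 0.001, 0.421]
ft_force: [0.6, -0.3, 1.2]
opening: 0.5
grip_force: 0.0
from [468.1 390.9 200.3] [3.1416e+00 6.0000e-04 4.2110e-01] d [-1.5  3.1  0.4] turn 0.021 t 2.6 j6 1.74
{'vertical_fov': 66.33977230426515, 'cx': 317.4829357961287, 'cy': 243.50594619265013, 'origin': array([545.39070011, 426.58734769, 370.93925553]), 'attitude': array([ 2.83763129e+00,  2.99299228e-04, -1.14920383e+00])}
```

View pics/w1.png

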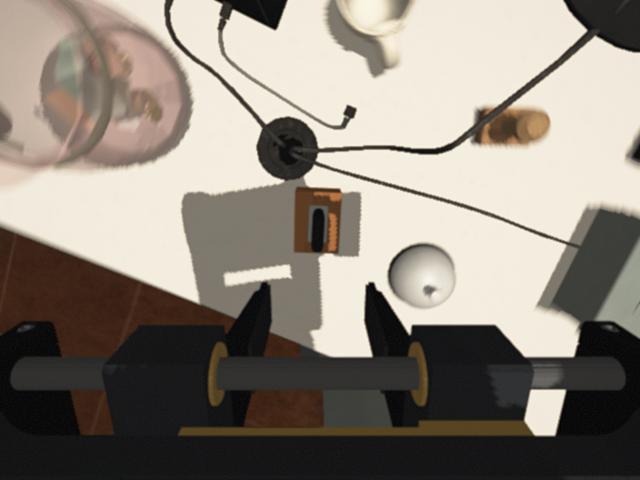

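The wrist view shows the key's grip at (318,228) in its block at (318,220), nearly aligned with the tool. The grip sits between the fingers. Measuring the grip and the block.

```bash
python3 - <<'E'
from h import *
i={'vertical_fov': 66.33977230426515, 'cx': 317.4829357961287, 'cy': 243.50594619265013, 'origin': np.array([545.39070011, 426.58734769, 370.93925553]), 'attitude': np.array([ 2.83763129e+00,  2.99299228e-04, -1.14920383e+00])}
p=cv2.imread("pics/w1.png"); d=np.load("pics/w1.npy"); P=pts("wrist",d,i)
k=np.zeros((480,640),bool); k[180:262,285:362]=1
hs=cv2.cvtColor(p,cv2.COLOR_BGR2HSV)
z=P[...,2]
def e(n,m,zz):
    uv=np.argwhere(m)[:,::-1]; q=plane("wrist",uv,zz,i); print(n,len(uv),rect(q[:,:2]), "depth pts",rect(P[m][:,:2]),np.median(z[m]).round(1))
e("grip",k&(z>55),71)
m=k&(z>20)&(z<36)
e("stand+flange",m,30)
k2=k&(z>66); e("griptop",k2,71)
E
```

```text
grip 500 (array([487.6, 386.8]), array([58.1, 48.2]), 37.9) depth pts (array([499.2, 404.2]), array([102.4,  11. ]), 21.6) 70.6
stand+flange 2339 (array([467.1, 392.1]), array([62., 44.]), 23.1) depth pts (array([466.4, 391.9]), array([60.4, 44. ]), 22.9) 30.7
griptop 440 (array([487.6, 386.8]), array([58.1, 48.2]), 37.9) depth pts (array([498.7, 405.5]), array([102.4,   9.5]), 23.9) 70.7
```

To row units: 161.5 mm is 1.615, 150 mm is 1.5, 0.02 rad is 0.4.

```bash
python3 - <<'E'
from h import *
move((466.7,391.3,39),0.40)
E
python3 steer.py '[-0.01, 0, 0.4, 0.4, 0.5, -0.01, 0, 0.8, 0.4, 0.5, -0.01, 0, 1.2, 0.4, 0.5, -0.01, 0, 1.5, 0.4, 0.5, -0.01, 0, 1.615, 0.4, 0.5]'
python3 steer.py '[0, 0, 0, 0, 0.0, 0, 0, 0, 0, 0.0, 0, 0, 0, 0, 0.0, 0, 0, 0, 0, 0.0, 0, 0, 0, 0, 0.0]'
python3 steer.py '[0, 0, 0, 0, 0.0, 0, 0, 0, 0, 0.0, 0, 0, 0, 0, 0.0]'
```

```text
from [468.1 390.9 200.3] [3.1416e+00 6.0000e-04 4.1150e-01] d [ -1.   -0.9 161.3] turn 0.011 t 2.65 j6 1.75
t: 3.07
eef_pos: [465.6, 389.3, 34.9]
tcp_rot: [3.141, 0.006, 0.41]
ft_force: [-0.9, 0.7, -0.4]
opening: 0.499
grip_force: 0.0
t: 3.48
eef_pos: [468.1, 390.8, 40.9]
tcp_rot: [-3.141, -0.003, 0.407]
ft_force: [-1.3, -0.2, 0.2]
opening: 0.209
grip_force: 0.0
t: 3.73
eef_pos: [467.9, 390.6, 40.2]
tcp_rot: [-3.141, -0.001, 0.407]
ft_force: [-1.3, -1.4, 7.2]
opening: 0.101
grip_force: 30.0
```

```bash
python3 steer.py '[0, 0, -0.2, 0, 0, 0, 0, -0.6, 0, 0, 0, 0, -1, 0, 0, 0, 0, -1.4, 0, 0, 0, 0, -1.6, 0, 0]'
python3 steer.py '[-0.09, 0.38, 0, 0, 0, -0.18, 0.76, 0, 0, 0, -0.28, 1.14, 0, 0, 0, -0.37, 1.52, 0, 0, 0, -0.46, 1.9, 0, 0, 0]'
python3 steer.py '[-0.09, 0.38, 0, 0, 0, -0.18, 0.76, 0, 0, 0, -0.28, 1.14, 0, 0, 0, -0.37, 1.52, 0, 0, 0, -0.46, 1.9, 0, 0, 0]'
python3 steer.py '[-0.09, 0.38, 0, 2.4, 0, -0.19, 0.76, 0, 4.8, 0, -0.19, 0.78, 0, 4.8, 0, -0.19, 0.78, 0, 4.8, 0, -0.19, 0.78, 0, 4.8, 0]'
python3 - <<'E'
from h import *
i=env.camera_info("wrist"); p,d=env.read_camera("wrist")
cv2.imwrite("pics/w2.png",p[:,:,::-1]); np.savez("pics/w2.npz",d=d,**i)
move((546.5,-74.6,200),0.168)
E
```

```text
t: 4.15
eef_pos: [468.3, 391.0, 204.2]
tcp_rot: [-3.141, -0.006, 0.407]
ft_force: [-0.2, 0.6, 0.1]
opening: 0.099
grip_force: 30.0
t: 4.57
eef_pos: [500.2, 196.0, 199.5]
tcp_rot: [3.142, -0.0, 0.407]
ft_force: [0.8, 0.7, -1.0]
opening: 0.108
grip_force: 30.0
t: 4.98
eef_pos: [533.3, 3.1, 199.5]
tcp_rot: [3.141, -0.0, 0.407]
ft_force: [0.3, 0.4, -0.9]
opening: 0.101
grip_force: 30.0
t: 5.4
eef_pos: [546.5, -73.9, 199.1]
tcp_rot: [-3.141, 0.0, 0.167]
ft_force: [0.3, 0.5, -1.4]
opening: 0.105
grip_force: 30.0
from [546.5 -73.3 199.1] [-3.1412e+00  2.0000e-04  1.6830e-01] d [-0.2  1.3 -0.9] turn 0.0 t 5.45 j6 1.15
```

View pics/w2.png

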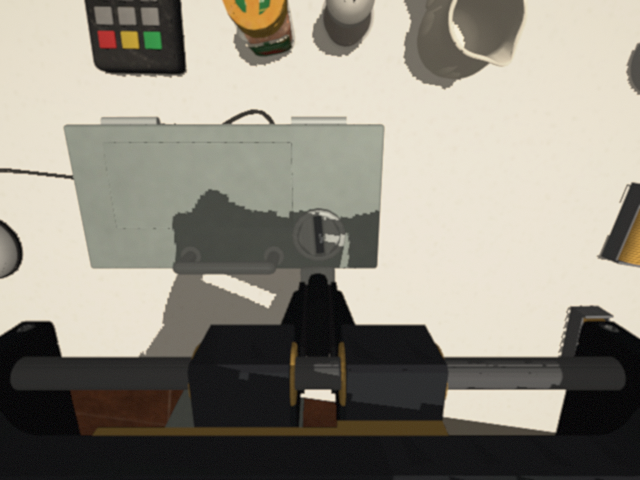

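The latch ring is at (319,233), with its slot running vertically at (318,215)–(322,253). The box's edges are parallel to the image axes, so the yaw is right. Measuring precisely.

```bash
python3 - <<'E'
from h import *
i=dict(np.load("pics/w2.npz")); d=i.pop("d"); P=pts("wrist",d,i)
print("latch guess",plane("wrist",[[319.5,233]],76,i).round(1),"slot ends",plane("wrist",[[317.5,216],[321.5,252]],76,i).round(1))
c=plane("wrist",[[65,126],[383,125],[377,267],[93,268]],66.5,i); print("lid corners",c.round(1),c.mean(0).round(1)); 
for a,b in((0,1),(1,2),(3,2)): print(np.linalg.norm(c[a]-c[b]).round(1),np.arctan2(*(c[b]-c[a])[1::-1]).round(3))
z=P[...,2]; k=np.zeros((480,640),bool); k[195:262,285:355]=1; m=k&(z>72.5)&(z<82); print("latch pts",m.sum(),rect(P[m][:,:2]))
k[:]=0;k[100:275,55:290]=1; m=k&(z>88)&(z<110);print("handle",rect(P[m][:,:2]),np.percentile(z[m],[5,95]))
p=cv2.imread("pics/w2.png"); cv2.imwrite("pics/c2.png",cv2.resize(p[190:290,250:400],None,fx=5,fy=5,interpolation=cv2.INTER_CUBIC))
E
```

```text
latch guess [[548.5 -74.3  76. ]] slot ends [[562.5 -70.2  76. ]
 [532.3 -78.7  76. ]]
lid corners [[ 598.6  137.4   66.5]
 [ 641.1 -109.1   66.5]
 [ 523.6 -130.1   66.5]
 [ 480.7  117.3   66.5]] [561.    3.9  66.5]
250.1 -1.4
119.3 -2.965
251.0 -1.399
latch pts 1812 (array([546.3, -73.7]), array([44.1, 43.8]), 67.1)
handle (array([514.8,  -3.8]), array([ 9.4, 80.9]), 9.3) [ 95.22866103 102.74270791]
```

View pics/c2.png

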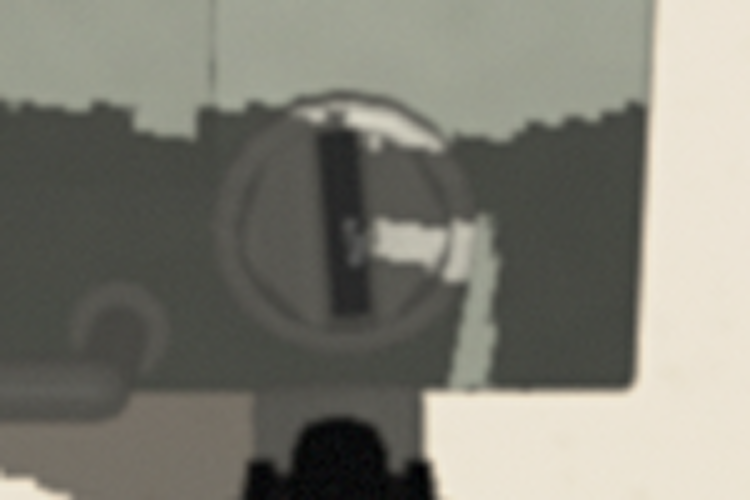

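Ring centre is at crop (345,220), i.e. pixel (319,234). The slot is tilted about 0.1 rad from the box's x, giving a slot yaw of about 0.26. I'll align and descend with a force check.

To row units: 40 mm is 0.4, 88 mm is 0.88, -0.09 rad is -1.8.

```bash
python3 steer.py '[0.005, 0.008, 0.4, -1.8, 0, 0.005, 0.008, 0.7, -1.8, 0, 0.005, 0.008, 0.84, -1.8, 0, 0.005, 0.008, 0.88, -1.8, 0, 0.005, 0.008, 0.88, -1.8, 0]'
python3 - <<'E'
from h import *
move((547,-74.3,106),0.26)
E
```

```text
t: 5.87
eef_pos: [547.1, -73.6, 110.6]
tcp_rot: [-3.141, 0.001, 0.259]
ft_force: [0.7, 0.1, 0.1]
opening: 0.105
grip_force: 30.0
from [547.1 -73.6 110.6] [-3.1406e+00  1.4000e-03  2.5900e-01] d [-0.3  0.7  4.6] turn -0.001 t 5.87 j6 1.06
```

```bash
python3 steer.py '[-0.003, 0.007, 0.02, 0, 0, -0.003, 0.007, 0.04, 0, 0, -0.003, 0.007, 0.06, 0, 0, -0.003, 0.007, 0.08, 0, 0, -0.003, 0.007, 0.08, 0, 0]'
python3 steer.py '[0, 0, 0.01, 0, 0, 0, 0, 0.02, 0, 0, 0, 0, 0.03, 0, 0, 0, 0, 0.03, 0, 0]'
```

```text
t: 6.28
eef_pos: [547.3, -75.6, 103.2]
tcp_rot: [3.142, -0.0, 0.257]
ft_force: [-0.2, -0.3, -0.6]
opening: 0.106
grip_force: 30.0
t: 6.62
eef_pos: [547.2, -75.6, 99.9]
tcp_rot: [-3.141, 0.0, 0.257]
ft_force: [-0.3, -0.5, -0.3]
opening: 0.103
grip_force: 30.0
```

```bash
python3 steer.py '[0, 0, 0.01, -2, 0, 0, 0, 0.01, -4, 0, 0, 0, 0.01, -6, 0, 0, 0, 0.01, -8, 0]'
python3 -c "
from h import *; s=env.state(); print(s['moment'],s['ft_force'],s['eef_pos'])"
python3 steer.py '[0, 0, 0, -2.4, 0, 0, 0, 0, -4.8, 0, 0, 0, 0, -7.2, 0, 0, 0, 0, -9.6, 0, 0, 0, 0, -12, 0]'
python3 -c "
from h import *; s=env.state(); print(s['moment'])"
python3 steer.py '[0, 0, 0, -2.4, 0, 0, 0, 0, -4.8, 0, 0, 0, 0, -7.2, 0, 0, 0, 0, -9.6, 0, 0, 0, 0, -11.2, 0]'
python3 -c "
from h import *; s=env.state(); print(s['moment'],s['tcp_rot'])"
```

```text
t: 6.95
eef_pos: [546.8, -74.8, 99.1]
tcp_rot: [-3.14, 0.0, 0.661]
ft_force: [-1.4, 6.0, 0.6]
opening: 0.103
grip_force: 30.0
[ 1.05090663  0.45393027 -0.14834643] [-1.39063658  6.02684206  0.58034773] [546.79951932 -74.84287697  99.06272183]
t: 7.37
eef_pos: [546.5, -74.7, 99.1]
tcp_rot: [-3.139, -0.001, 1.262]
ft_force: [-2.6, 6.3, 1.6]
opening: 0.104
grip_force: 30.0
[ 1.20370143  0.65956926 -0.06754394]
t: 7.78
eef_pos: [546.3, -74.7, 99.0]
tcp_rot: [-3.14, -0.002, 1.823]
ft_force: [-4.2, 4.5, 3.6]
opening: 0.106
grip_force: 30.0
[ 1.11220931  0.90568202 -0.08101243] [-3.13962507e+00 -2.12584239e-03  1.82300087e+00]
```

```bash
python3 steer.py '[0, 0, 0, -1, 0, 0, 0, 0, -2, 0, 0, 0, 0, -2, 0]'
python3 -c "
from h import *; s=env.state(); print(s['moment'],s['tcp_rot'])"
python3 steer.py '[0, 0, 0, -1.2, 0, 0, 0, 0, -1.2, 0]'
python3 -c "
from h import *; s=env.state(); print(s['moment'],s['tcp_rot'])"
```

```text
t: 8.03
eef_pos: [546.3, -74.7, 99.0]
tcp_rot: [-3.14, -0.002, 1.92]
ft_force: [-3.5, 5.4, 3.7]
opening: 0.104
grip_force: 30.0
[ 1.06660262  0.86218314 -0.07652578] [-3.13985176e+00 -2.29833642e-03  1.91967986e+00]
t: 8.2
eef_pos: [546.2, -74.8, 99.1]
tcp_rot: [-3.14, -0.002, 1.98]
ft_force: [-3.9, 5.2, 3.1]
opening: 0.105
grip_force: 30.0
[ 0.91513681  0.94785743 -0.07632136] [-3.13981978e+00 -2.40172681e-03  1.97986933e+00]
```

To row units: -0.1 rad is -2.

```bash
python3 steer.py '[0, 0, 0, -1.2, 0, 0, 0, 0, -2, 0, 0, 0, 0, -2, 0]'
python3 - <<'E'
from h import *; s=env.state(); print(s['moment'],s['tcp_rot'])
p,d=env.read_camera("top"); cv2.imwrite("pics/t1.png",cv2.resize(p[200:320,240:400],None,fx=4,fy=4,interpolation=cv2.INTER_CUBIC)[:,:,::-1])
E
```

```text
t: 8.45
eef_pos: [546.1, -74.8, 99.0]
tcp_rot: [-3.14, -0.003, 2.078]
ft_force: [-4.8, 4.7, 3.7]
opening: 0.104
grip_force: 30.0
[ 0.92529752  0.95874654 -0.38217995] [-3.13989451e+00 -2.86767597e-03  2.07840520e+00]
```

```bash
python3 steer.py '[0, 0, 0, 2, 0, 0, 0, -0.1, 2, 0, 0, 0, -0.4, 2, 0, 0, 0, -0.75, 2, 0, 0, 0, -1, 2, 0]'
for i in 1 2; do python3 steer.py '[0, 0, 0, 2.4, 0, 0, 0, 0, 4.8, 0, 0, 0, 0, 7.2, 0, 0, 0, 0, 9.6, 0, 0, 0, 0, 12, 0]';done
python3 steer.py '[0, 0, 0, 2.4, 0, 0, 0, 0, 4.8, 0, 0, 0, 0, 7.2, 0, 0, 0, 0, 7.6, 0, 0, 0, 0, 7.6, 0]'
python3 - <<'E'
from h import *
i=env.camera_info("wrist"); p,d=env.read_camera("wrist")
cv2.imwrite("pics/w3.png",p[:,:,::-1]); np.savez("pics/w3.npz",d=d,**i)
move((467.9,390.6,200),0.40)
E
```

```text
t: 8.92
eef_pos: [547.7, -75.8, 202.2]
tcp_rot: [3.14, 0.001, 1.98]
ft_force: [0.2, -1.0, -0.3]
opening: 0.106
grip_force: 30.0
t: 9.33
eef_pos: [547.5, -75.7, 200.1]
tcp_rot: [3.14, 0.0, 1.374]
ft_force: [0.1, -0.1, -0.9]
opening: 0.106
grip_force: 30.0
t: 9.75
eef_pos: [547.5, -75.7, 200.0]
tcp_rot: [3.141, -0.001, 0.774]
ft_force: [1.4, -0.7, -0.2]
opening: 0.104
grip_force: 30.0
t: 10.17
eef_pos: [547.4, -75.7, 199.7]
tcp_rot: [3.141, -0.001, 0.4]
ft_force: [-0.7, 0.3, -0.8]
opening: 0.1
grip_force: 30.0
from [547.4 -75.7 199.6] [ 3.1413e+00 -5.0000e-04  4.0170e-01] d [ 109.1 -460.2   -0.5] turn 0.002 t 10.22 j6 0.91
```

View pics/w3.png

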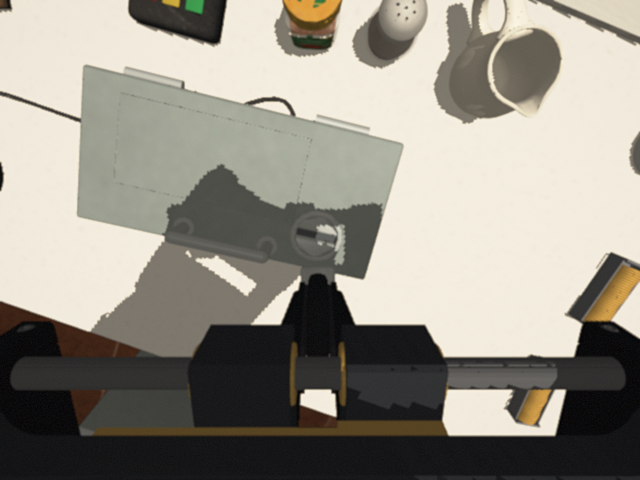

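The slot at (318,236) now lies along the box's y, so the latch is undone. Returning the key to the stand.

To row units: -190 mm is -1.9, -152 mm is -1.52.

```bash
python3 steer.py '[0.09, -0.38, 0, 0, 0, 0.18, -0.76, 0, 0, 0, 0.27, -1.14, 0, 0, 0, 0.36, -1.52, 0, 0, 0, 0.45, -1.9, 0, 0, 0]'
python3 steer.py '[0.09, -0.38, 0, 0, 0, 0.18, -0.76, 0, 0, 0, 0.27, -1.14, 0, 0, 0, 0.36, -1.52, 0, 0, 0, 0.45, -1.9, 0, 0, 0]'
python3 steer.py '[0.09, -0.38, 0, 0, 0, 0.19, -0.76, 0, 0, 0, 0.19, -0.8, 0, 0, 0, 0.19, -0.8, 0, 0, 0, 0.19, -0.8, 0, 0, 0]'
python3 - <<'E'
from h import *
move((467.9,390.6,40),0.40)
E
```

```text
t: 10.63
eef_pos: [514.9, 118.6, 199.5]
tcp_rot: [3.142, -0.001, 0.401]
ft_force: [1.7, -0.1, -0.3]
opening: 0.104
grip_force: 30.0
t: 11.05
eef_pos: [482.8, 311.6, 199.5]
tcp_rot: [-3.142, -0.001, 0.402]
ft_force: [0.8, 0.0, -1.8]
opening: 0.107
grip_force: 30.0
t: 11.47
eef_pos: [469.8, 390.6, 199.0]
tcp_rot: [3.141, 0.0, 0.4]
ft_force: [-0.1, 0.1, -1.4]
opening: 0.106
grip_force: 30.0
from [469.8 390.6 199. ] [3.1413e+00 4.0000e-04 4.0020e-01] d [ -1.7  -0.8 159. ] turn 0.0 t 11.47 j6 1.76
```

```bash
python3 steer.py '[-0.017, -0.008, 0.4, 0, 0, -0.017, -0.008, 0.8, 0, 0, -0.017, -0.008, 1.15, 0, 0, -0.017, -0.008, 1.29, 0, 0, -0.017, -0.008, 1.29, 0, 0]'
python3 steer.py '[0, 0, 0.03, 0, 0, 0, 0, 0.06, 0, 0, 0, 0, 0.09, 0, 0, 0, 0, 0.12, 0, 0]'
python3 steer.py '[0, 0, 0.04, 0, 0, 0, 0, 0.08, 0, 0, 0, 0, 0.12, 0, 0, 0, 0, 0.15, 0, 0, 0, 0, 0.15, 0, 0]'
```

```text
t: 11.88
eef_pos: [467.4, 388.3, 66.9]
tcp_rot: [3.14, 0.006, 0.396]
ft_force: [-0.5, -0.4, -0.5]
opening: 0.104
grip_force: 30.0
t: 12.22
eef_pos: [468.8, 391.0, 59.2]
tcp_rot: [-3.141, -0.002, 0.397]
ft_force: [-0.3, 0.4, -0.3]
opening: 0.101
grip_force: 30.0
t: 12.63
eef_pos: [467.9, 390.7, 42.4]
tcp_rot: [3.141, 0.001, 0.397]
ft_force: [-0.7, 0.0, -1.3]
opening: 0.101
grip_force: 30.0
```

To row units: 2 mm is 0.02, 1 mm is 0.01.

```bash
python3 steer.py '[0, 0, 0.01, 0, 0, 0, 0, 0.02, 0, 0, 0, 0, 0.02, 0, 0]'
python3 steer.py '[0, 0, 0, 0, 0.4, 0, 0, 0, 0, 0.4, 0, 0, 0, 0, 0.4, 0, 0, -0.3, 0, 0.4, 0, 0, -0.6, 0, 0.4]'
python3 steer.py '[0, 0, -0.4, 0, 0.4, 0, 0, -0.8, 0, 0.4, 0, 0, -1, 0, 0.4, 0, 0, -1, 0, 0.4]'
python3 - <<'E'
from h import *
i=env.camera_info("wrist"); p,d=env.read_camera("wrist")
cv2.imwrite("pics/w4.png",p[150:330,200:480,::-1])
P=pts("wrist",d,i); z=P[...,2]; k=np.zeros((480,640),bool); k[150:262,285:362]=1
m=k&(z>66)&(z<76)&(np.hypot(P[...,0]-467,P[...,1]-391)<25); print(m.sum(),rect(P[m][:,:2]),np.median(z[m]))
move((515,-3.5,200),0.172+np.pi/2)
E
```

```text
t: 12.88
eef_pos: [468.2, 390.9, 41.1]
tcp_rot: [-3.142, -0.0, 0.397]
ft_force: [-0.6, 0.3, -0.6]
opening: 0.109
grip_force: 30.0
t: 13.3
eef_pos: [467.5, 390.4, 100.6]
tcp_rot: [3.141, 0.003, 0.397]
ft_force: [-0.4, 0.7, 0.1]
opening: 0.38
grip_force: 0.0
t: 13.63
eef_pos: [469.6, 391.9, 206.5]
tcp_rot: [-3.14, -0.008, 0.397]
ft_force: [0.4, 0.6, 0.4]
opening: 0.4
grip_force: 0.0
392 (array([466.7, 391.6]), array([33.9,  8.8]), 23.0) 70.77341991452369
from [468.8 391.3 203.7] [-3.1406 -0.0047  0.3969] d [-110.   382.     2.8] turn -1.346 t 13.68 j6 1.76
```

To row units: 76 mm is 0.76, -11 mm is -0.11.

```bash
python3 steer.py '[-0.11, 0.38, 0, 0, 0.4, -0.22, 0.76, 0, 0, 0.4, -0.33, 1.15, 0, 0, 0.4, -0.44, 1.53, 0, 0, 0.4, -0.55, 1.91, 0, 0, 0.4]'
python3 steer.py '[-0.11, 0.38, 0, 0, 0.4, -0.22, 0.76, 0, 0, 0.4, -0.33, 1.15, 0, 0, 0.4, -0.44, 1.53, 0, 0, 0.4, -0.55, 1.91, 0, 0, 0.4]'
for i in 1 2; do python3 steer.py '[0, 0, 0, -2.4, 0.4, 0, 0, 0, -4.8, 0.4, 0, 0, 0, -7.2, 0.4, 0, 0, 0, -9.6, 0.4, 0, 0, 0, -12, 0.4]';done
python3 steer.py '[0, 0, 0.3, -2.4, 0.4, 0, 0, 0.6, -2.92, 0.4, 0, 0, 0.85, -2.92, 0.4, 0, 0, 0.9, -2.92, 0.4, 0, 0, 0.9, -2.92, 0.4]'
python3 -c "
from h import *
move((515,-3.5,78),0.172+np.pi/2)"
```

```text
t: 14.1
eef_pos: [490.5, 191.6, 199.7]
tcp_rot: [-3.141, 0.002, 0.397]
ft_force: [0.4, 0.5, 0.1]
opening: 0.399
grip_force: 0.0
t: 14.52
eef_pos: [513.6, -5.9, 199.9]
tcp_rot: [-3.141, 0.002, 0.397]
ft_force: [1.1, -0.5, -0.1]
opening: 0.399
grip_force: 0.0
t: 14.93
eef_pos: [513.7, -4.1, 199.7]
tcp_rot: [-3.139, 0.001, 1.002]
ft_force: [0.3, -0.1, 0.8]
opening: 0.399
grip_force: 0.0
t: 15.35
eef_pos: [513.7, -3.9, 199.7]
tcp_rot: [-3.139, -0.0, 1.603]
ft_force: [-0.8, -0.1, -0.5]
opening: 0.399
grip_force: 0.0
t: 15.77
eef_pos: [513.2, -3.8, 109.2]
tcp_rot: [-3.137, -0.002, 1.742]
ft_force: [1.2, 0.3, 0.7]
opening: 0.399
grip_force: 0.0
from [513.2  -3.8 109.2] [-3.1372e+00 -1.5000e-03  1.7424e+00] d [-0.   1.9 31.2] turn -0.0 t 15.77 j6 -0.31
```

To row units: 31 mm is 0.31, 28 mm is 0.28.

```bash
python3 steer.py '[0, 0.015, 0.15, 0, 0.4, 0, 0.015, 0.28, 0, 0.4, 0, 0.015, 0.31, 0, 0.4, 0, 0.015, 0.31, 0, 0.4]'
python3 steer.py '[0, 0, 0, 0, 0, 0, 0, 0, 0, 0, 0, 0, 0, 0, 0, 0, 0, 0, 0, 0, 0, 0, 0, 0, 0]'
python3 steer.py '[0, 0.041, -0.106, 0, 0, 0, 0.093, -0.207, 0, 0, 0, 0.155, -0.303, 0, 0, 0, 0.155, -0.303, 0, 0]'
```

```text
t: 16.1
eef_pos: [515.9, -3.7, 80.4]
tcp_rot: [-3.141, -0.0, 1.743]
ft_force: [-0.1, -0.2, 0.3]
opening: 0.394
grip_force: 0.0
t: 16.52
eef_pos: [514.2, -3.8, 80.4]
tcp_rot: [-3.138, -0.001, 1.743]
ft_force: [-19.2, -7.3, 12.9]
opening: 0.108
grip_force: 10.0
t: 16.85
eef_pos: [528.7, -1.3, 111.5]
tcp_rot: [-3.135, -0.001, 1.743]
ft_force: [-15.8, -6.2, 12.3]
opening: 0.096
grip_force: 30.0
```

To row units: -42.5 mm is -0.425, -36.3 mm is -0.363.

```bash
python3 steer.py '[0, 0.06, -0.089, 0, 0, 0, 0.14, -0.171, 0, 0, 0, 0.273, -0.277, 0, 0, 0, 0.421, -0.363, 0, 0, 0, 0.58, -0.425, 0, 0]'
python3 steer.py '[0, 0.166, -0.038, 0, 0, 0, 0.336, -0.05, 0, 0, 0, 0.336, -0.05, 0, 0]'
```

```text
t: 17.27
eef_pos: [586.6, 8.4, 154.9]
tcp_rot: [-3.138, 0.0, 1.743]
ft_force: [-7.8, -3.7, 4.9]
opening: 0.096
grip_force: 30.0
t: 17.52
eef_pos: [624.2, 14.6, 159.6]
tcp_rot: [3.138, 0.001, 1.743]
ft_force: [3.2, -1.3, 10.8]
opening: 0.091
grip_force: 30.0
```

To row units: 49.5 mm is 0.495, 33.6 mm is 0.336.

```bash
python3 steer.py '[0, 0.17, 0.013, 0, 0, 0, 0.336, 0.051, 0, 0, 0, 0.495, 0.113, 0, 0, 0, 0.575, 0.157, 0, 0, 0, 0.575, 0.157, 0, 0]'
python3 steer.py '[0, 0, 0, 0, 0.35, 0, 0, 0, 0, 0.35, 0, 0, 0, 0, 0.35, 0, 0, 0, 0, 0.35]'
python3 steer.py '[0, 0, -0.3, 0, 0.35, 0, 0, -0.6, 0, 0.35, 0, 0, -0.9, 0, 0.35, 0, 0, -0.9, 0, 0.35]'
python3 - <<'E'
from h import *
p,d=env.read_camera("scene"); cv2.imwrite("pics/s2.png",p[100:340,130:450,::-1].repeat(2,0).repeat(2,1))
move((0,0,0),0.0)
E
```

```text
t: 17.93
eef_pos: [680.0, 24.1, 142.0]
tcp_rot: [3.139, 0.001, 1.743]
ft_force: [5.2, -3.5, 1.8]
opening: 0.097
grip_force: 30.0
t: 18.27
eef_pos: [677.7, 24.6, 142.2]
tcp_rot: [-3.141, -0.0, 1.743]
ft_force: [0.6, -0.5, 0.7]
opening: 0.312
grip_force: 0.5
t: 18.6
eef_pos: [679.6, 24.5, 238.6]
tcp_rot: [3.133, 0.002, 1.743]
ft_force: [0.8, 0.7, 1.1]
opening: 0.35
grip_force: 0.0
from [678.8  24.5 235.6] [3.1361e+00 1.1000e-03 1.7429e+00] d [  92.4 -674.3  231.8] turn -1.399 t 18.65 j6 -0.23
```

View pics/s2.png

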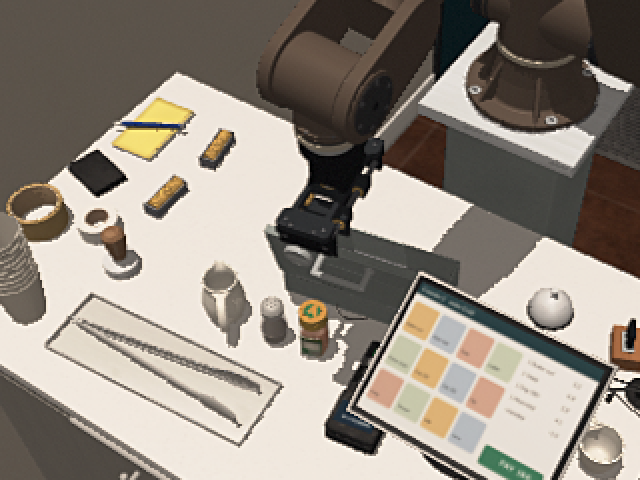

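Lid is open past upright, nothing behind it was disturbed, and both trays are where they were. Heading to tray A.

Units first: shifts go in units of 100 mm and turns go in units of 0.05 rad. So -190 mm is -1.9, -152 mm is -1.52.

```bash
python3 steer.py '[-0.38, -0.15, 0, 0, 0.6, -0.76, -0.3, 0, 0, 0.6, -1.14, -0.45, 0, 0, 0.6, -1.52, -0.6, 0, 0, 0.6, -1.9, -0.75, 0, 0, 0.6]'
python3 steer.py '[-0.38, -0.15, 0, 0, 0.6, -0.76, -0.3, 0, 0, 0.6, -1.14, -0.45, 0, 0, 0.6, -1.52, -0.6, 0, 0, 0.6, -1.9, -0.75, 0, 0, 0.6]'
for i in 1 2; do python3 steer.py '[0, 0, 0, 2.4, 0.6, 0, 0, 0, 4.8, 0.6, 0, 0, 0, 7.2, 0.6, 0, 0, 0, 9.6, 0.6, 0, 0, 0, 12, 0.6]';done
python3 steer.py '[0, 0, 0, 2.4, 0.6, 0, 0, 0, 4.8, 0.6, 0, 0, 0, 7.2, 0.6, 0, 0, 0, 9.6, 0.6, 0, 0, 0, 11, 0.6]'
cat > trays.py <<'E'
from h import *
i=env.camera_info("wrist"); p,d=env.read_camera("wrist"); cv2.imwrite("pics/wt.png",p[:,:,::-1])
for n in("wrist","top"):
    if n=="top": p,d=env.read_camera("top"); i=None
    P=pts(n,d,i); z=P[...,2]
    hs=cv2.cvtColor(np.ascontiguousarray(p),cv2.COLOR_RGB2HSV)
    for cx,cy in((594,-391),(457,-389.5)):
        near=np.hypot(P[...,0]-cx,P[...,1]-cy)<70
        m=near&(z>10)&(z<32)
        if m.sum()>30: print(n,m.sum(),rect(P[m][:,:2]),np.percentile(z[m],95).round(1))
E
python3 trays.py; python3 -c "
from h import *
move((594,-391,50),-0.016)"
```

```text
t: 19.07
eef_pos: [635.5, -177.0, 231.1]
tcp_rot: [-3.14, -0.001, 1.743]
ft_force: [0.5, 1.3, 0.0]
opening: 0.589
grip_force: 0.0
t: 19.48
eef_pos: [594.1, -377.1, 231.0]
tcp_rot: [-3.141, -0.002, 1.743]
ft_force: [1.2, 0.5, -0.5]
opening: 0.598
grip_force: 0.0
t: 19.9
eef_pos: [594.7, -375.4, 230.7]
tcp_rot: [-3.139, -0.001, 1.137]
ft_force: [0.8, -0.1, 0.5]
opening: 0.601
grip_force: 0.0
t: 20.32
eef_pos: [594.8, -375.2, 230.8]
tcp_rot: [-3.14, 0.001, 0.537]
ft_force: [0.0, 0.1, 0.2]
opening: 0.601
grip_force: 0.0
t: 20.73
eef_pos: [594.8, -375.2, 230.8]
tcp_rot: [-3.14, 0.002, -0.014]
ft_force: [-0.9, 0.0, 0.1]
opening: 0.596
grip_force: 0.0
wrist 2038 (array([ 592.2, -391.4]), array([80.7, 30. ]), 0.8) 28.7
wrist 1519 (array([ 456.4, -389.2]), array([79.5, 30.1]), 10.6) 26.6
top 435 (array([ 593.9, -391. ]), array([79.1, 31.7]), 0.0) 28.6
top 441 (array([ 457. , -389.1]), array([80.3, 31.9]), 10.9) 26.8
from [ 594.9 -375.3  230.9] [-3.1403e+00  1.4000e-03 -8.2000e-03] d [ -0.5  16.  180.9] turn 0.008 t 20.83 j6 0.92
```

To row units: 16 mm is 0.16, -2 mm is -0.02, -0.02 rad is -0.4.

```bash
python3 steer.py '[-0.02, 0.16, 0.4, -0.4, 0.6, -0.02, 0.16, 0.8, -0.4, 0.6, -0.02, 0.16, 1.2, -0.4, 0.6, -0.02, 0.16, 1.6, -0.4, 0.6, -0.02, 0.16, 1.95, -0.4, 0.6]'
python3 steer.py '[0, 0, 0.1, 0, 0.6, 0, 0, 0.2, 0, 0.6, 0, 0, 0.26, 0, 0.6, 0, 0, 0.26, 0, 0.6]'
python3 steer.py '[0, 0, 0, 0, 0, 0, 0, 0, 0, 0, 0, 0, 0, 0, 0, 0, 0, 0, 0, 0, 0, 0, 0, 0, 0]'
python3 steer.py '[0, 0, 0, 0, 0, 0, 0, 0, 0, 0]'
```

```text
t: 21.25
eef_pos: [592.2, -390.9, 34.0]
tcp_rot: [-3.14, 0.002, 0.016]
ft_force: [0.6, -1.2, -0.9]
opening: 0.602
grip_force: 0.0
t: 21.58
eef_pos: [593.4, -391.7, 11.5]
tcp_rot: [3.141, -0.0, 0.014]
ft_force: [0.1, -0.4, 0.0]
opening: 0.597
grip_force: 0.0
t: 22.0
eef_pos: [593.4, -391.8, 12.0]
tcp_rot: [3.141, -0.001, 0.013]
ft_force: [0.0, 0.6, 4.7]
opening: 0.31
grip_force: 30.0
t: 22.17
eef_pos: [593.4, -391.8, 12.0]
tcp_rot: [3.141, -0.001, 0.013]
ft_force: [-1.2, -0.2, 5.6]
opening: 0.311
grip_force: 30.0
```

Grip is a bit high on the walls, so I'll regrip lower.

To row units: 6 mm is 0.06, 3 mm is 0.03.

```bash
python3 steer.py '[0, 0, 0, 0, 0.5, 0, 0, 0, 0, 0.5, 0, 0, 0.03, 0, 0.5, 0, 0, 0.06, 0, 0.5, 0, 0, 0.06, 0, 0.5]'
python3 steer.py '[0, 0, 0, 0, 0, 0, 0, 0, 0, 0, 0, 0, 0, 0, 0, 0, 0, 0, 0, 0, 0, 0, 0, 0, 0]'
python3 steer.py '[0, 0, -0.15, 0, 0, 0, 0, -0.5, 0, 0, 0, 0, -0.9, 0, 0, 0, 0, -1.3, 0, 0, 0, 0, -1.5, 0, 0]'
python3 - <<'E'
from h import *
# box frame: centre & yaw -> slots
C=np.array([564.5,5.0]);y=0.172
R=np.array([[np.cos(y),-np.sin(y)],[np.sin(y),np.cos(y)]])
for b in(70,15): print(b,(C+R@[0,b]).round(1))
move((*(C+R@[0,70]),160),y)
E
```

```text
t: 22.58
eef_pos: [592.8, -391.3, 4.1]
tcp_rot: [-3.141, 0.001, 0.013]
ft_force: [0.2, 0.3, -0.7]
opening: 0.496
grip_force: 0.0
t: 23.0
eef_pos: [593.2, -391.6, 5.2]
tcp_rot: [3.142, -0.0, 0.013]
ft_force: [0.0, -0.9, -0.7]
opening: 0.311
grip_force: 30.0
t: 23.42
eef_pos: [594.1, -392.3, 161.7]
tcp_rot: [3.138, -0.005, 0.013]
ft_force: [0.5, -0.8, -1.8]
opening: 0.312
grip_force: 30.0
70 [552.5  74. ]
15 [561.9  19.8]
from [ 594.1 -392.3  161.7] [ 3.1377 -0.0049  0.0129] d [-3.560e+01 -4.668e+02 -3.000e-01] turn -0.159 t 23.42 j6 0.88
```

To row units: -103 mm is -1.03, -48 mm is -0.48.

```bash
python3 steer.py '[-0.2, -0.25, 0, 0, 0, -0.35, -0.63, 0, 0, 0, -0.4, -1.03, 0, 0, 0, -0.45, -1.43, 0, 0, 0, -0.48, -1.83, 0, 0, 0]'
python3 steer.py '[0, -0.4, 0, 0, 0, 0, -0.8, 0, 0, 0, 0, -1.2, 0, 0, 0, 0, -1.6, 0, 0, 0, 0, -2, 0, 0, 0]'
python3 steer.py '[0.06, -0.4, 0, -1.6, 0, 0.12, -0.84, 0, -3.2, 0, 0.12, -0.84, 0, -3.2, 0, 0.12, -0.84, 0, -3.2, 0]'
python3 - <<'E'
from h import *
move((552.5,74,13.5),.172)
i=env.camera_info("wrist"); p,d=env.read_camera("wrist"); cv2.imwrite("pics/w5.png",p[:,:,::-1]);np.savez("pics/w5.npz",d=d,**i)
E
```

```text
t: 23.83
eef_pos: [541.8, -207.7, 156.5]
tcp_rot: [3.141, -0.001, 0.012]
ft_force: [1.7, -0.7, -1.9]
opening: 0.312
grip_force: 30.0
t: 24.25
eef_pos: [539.9, -7.4, 156.4]
tcp_rot: [3.142, -0.001, 0.013]
ft_force: [0.3, -0.6, -1.0]
opening: 0.314
grip_force: 30.0
t: 24.58
eef_pos: [551.1, 77.1, 156.1]
tcp_rot: [3.142, -0.001, 0.176]
ft_force: [0.1, -0.1, -1.1]
opening: 0.312
grip_force: 30.0
from [551.1  77.1 156.1] [ 3.1416e+00 -1.0000e-03  1.7640e-01] d [  0.7   3.3 142.6] turn 0.004 t 24.58 j6 1.41
```

View pics/w5.png

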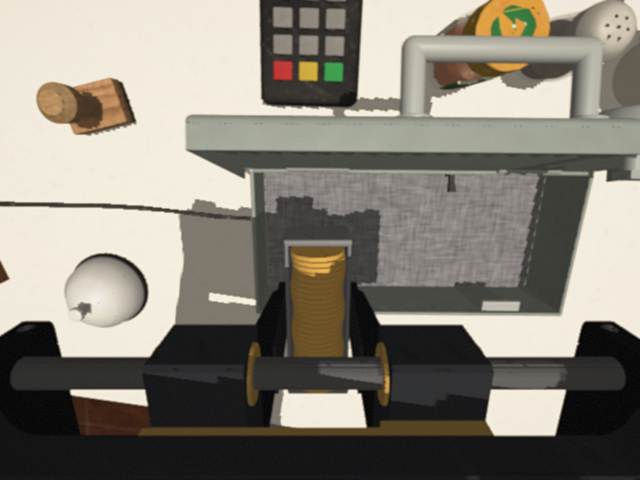

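The tray hangs over the box, with its far end at (318,243). The box's rim corners are front-left (257,314) and front-right (561,315), and the lip is at (500,306).

```bash
python3 - <<'E'
from h import *
i=dict(np.load("pics/w5.npz")); d=i.pop("d")
q=plane("wrist",[[257,314],[561,315]],60,i)[:,:2]; print(q.round(1),np.linalg.norm(q[0]-q[1]))
y=.172;X=np.array([np.cos(y),np.sin(y)]); Y=np.array([-X[1],X[0]])
print("C est",q.mean(0)+58*X)
P=pts("wrist",d,i); z=P[...,2]
k=np.zeros((480,640),bool);k[160:320,240:600]=1
m=k&(z>1)&(z<12); print("floor",rect(P[m][:,:2]),np.median(z[m]))
m=k&(z>52)&(z<62); print("rim",rect(P[m][:,:2]))
k[:]=0;k[225:300,280:355]=1; m=k&(z>140)&(z<200)
print("tray end",P[243,290:345:10].round(1))
E
```

```text
[[ 484.8  116. ]
 [ 527.3 -126.7]] 246.34354353753608
C est [563.15556938   4.59697433]
floor (array([547.3, -25.6]), array([147.6, 356.2]), 10.1) 9.023357269049313
rim (array([562.9,   4.9]), array([116.6, 248.6]), 9.5)
tray end [[586.1  96.3 176.2]
 [586.8  92.1 175.9]
 [587.7  87.9 176.4]
 [588.2  83.6 175.6]
 [589.1  79.4 176. ]
 [589.8  75.1 175.8]]
```

To row units: 85 mm is 0.85, 3 mm is 0.03.

```bash
python3 steer.py '[-0.01, 0.03, 0.3, 0, 0, -0.01, 0.03, 0.6, 0, 0, -0.01, 0.03, 0.85, 0, 0, -0.01, 0.03, 1, 0, 0, -0.01, 0.03, 1.05, 0, 0]'
python3 steer.py '[0, 0, 0.12, 0, 0, 0, 0, 0.22, 0, 0, 0, 0, 0.29, 0, 0, 0, 0, 0.34, 0, 0, 0, 0, 0.36, 0, 0]'
python3 steer.py '[0, 0, 0, 0, 0, 0, 0, 0.01, 0, 0, 0, 0, 0.02, 0, 0, 0, 0, 0.02, 0, 0]'
```

```text
t: 25.05
eef_pos: [549.7, 70.1, 48.4]
tcp_rot: [-3.141, 0.003, 0.17]
ft_force: [0.2, -0.5, -1.8]
opening: 0.313
grip_force: 30.0
t: 25.47
eef_pos: [550.7, 71.5, 14.0]
tcp_rot: [-3.141, 0.0, 0.172]
ft_force: [-1.1, 0.7, -0.8]
opening: 0.314
grip_force: 30.0
t: 25.8
eef_pos: [551.0, 71.8, 13.2]
tcp_rot: [3.141, -0.001, 0.173]
ft_force: [-1.1, -0.8, 6.5]
opening: 0.313
grip_force: 30.0
```

To row units: -70 mm is -0.7, -30 mm is -0.3.

```bash
python3 steer.py '[0, 0, 0, 0, 0.42, 0, 0, 0, 0, 0.42, 0, 0, 0, 0, 0.42, 0, 0, -0.3, 0, 0.42, 0, 0, -0.7, 0, 0.42]'
python3 steer.py '[0, 0, -0.4, 0, 0.42, 0, 0, -0.8, 0, 0.42, -0.05, 0.4, -1.05, 0, 0.42, -0.1, 0.8, -1.1, 0, 0.42, -0.2, 1.2, -1.1, 0, 0.42]'
python3 -c "
from h import *
move((456.5,-389.2,200),.186)"
```

```text
t: 26.22
eef_pos: [549.2, 71.8, 80.6]
tcp_rot: [-3.141, 0.006, 0.173]
ft_force: [1.3, -0.6, -0.2]
opening: 0.418
grip_force: 0.0
t: 26.63
eef_pos: [553.0, -47.1, 194.9]
tcp_rot: [3.14, -0.005, 0.175]
ft_force: [0.6, 0.3, -0.4]
opening: 0.419
grip_force: 0.0
from [553.  -47.1 194.9] [ 3.1398 -0.0048  0.1751] d [-154.6  320.1   -5.3] turn -0.011 t 26.63 j6 1.19
```

To row units: 180 mm is 1.8, 144 mm is 1.44.

```bash
python3 steer.py '[-0.17, 0.36, 0, 0, 0.6, -0.34, 0.72, 0, 0, 0.6, -0.51, 1.08, 0, 0, 0.6, -0.68, 1.44, 0, 0, 0.6, -0.85, 1.8, 0, 0, 0.6]'
python3 steer.py '[-0.17, 0.36, 0, 0, 0.6, -0.34, 0.72, 0, 0, 0.6, -0.51, 1.08, 0, 0, 0.6, -0.69, 1.4, 0, -0.2, 0.6, -0.69, 1.4, 0, -0.2, 0.6]'
python3 - <<'E'
exec(open("trays.py").read())
move((456.5,-389.2,5),.186)
E
```

```text
t: 27.05
eef_pos: [498.2, -239.8, 192.3]
tcp_rot: [3.142, -0.0, 0.173]
ft_force: [1.4, 0.2, -0.1]
opening: 0.6
grip_force: 0.0
t: 27.47
eef_pos: [453.2, -393.2, 191.8]
tcp_rot: [3.14, 0.0, 0.179]
ft_force: [-0.0, -0.4, -0.2]
opening: 0.6
grip_force: 0.0
wrist 2341 (array([ 455.2, -389.2]), array([80.2, 29.7]), 10.7) 26.7
top 445 (array([ 457.2, -389.1]), array([79.8, 32.2]), 11.0) 26.5
from [ 454.4 -388.8  191.8] [-3.1409e+00  2.0000e-04  1.8020e-01] d [  2.    0.9 186.8] turn -0.006 t 27.57 j6 0.57
```

To row units: 165 mm is 1.65, 150 mm is 1.5.

```bash
python3 steer.py '[0.015, 0.005, 0.4, 0, 0.6, 0.015, 0.005, 0.8, 0, 0.6, 0.015, 0.005, 1.2, 0, 0.6, 0.015, 0.005, 1.5, 0, 0.6, 0.015, 0.005, 1.65, 0, 0.6]'
python3 steer.py '[0, 0, 0.1, 0, 0.6, 0, 0, 0.18, 0, 0.6, 0, 0, 0.21, 0, 0.6, 0, 0, 0.21, 0, 0.6]'
python3 steer.py '[0, 0, 0, 0, 0, 0, 0, 0, 0, 0, 0, 0, 0, 0, 0, 0, 0, 0, 0, 0, 0, 0, 0, 0, 0]'
python3 steer.py '[0, 0, 0, 0, 0, 0, 0, 0, 0, 0, 0, 0, -0.15, 0, 0, 0, 0, -0.5, 0, 0, 0, 0, -0.8, 0, 0]'
python3 steer.py '[0, 0, -0.3, 0, 0, 0, 0, -0.6, 0, 0, 0, 0, -0.75, 0, 0, 0, 0, -0.75, 0, 0]'
python3 -c "
from h import *
move((562.9,4.9,160),.172)"
```

```text
t: 27.98
eef_pos: [456.2, -385.4, 23.6]
tcp_rot: [-3.137, 0.002, 0.184]
ft_force: [0.2, -0.0, 0.5]
opening: 0.599
grip_force: 0.0
t: 28.32
eef_pos: [457.1, -387.8, 6.4]
tcp_rot: [3.141, -0.0, 0.183]
ft_force: [0.7, 0.3, -0.1]
opening: 0.603
grip_force: 0.0
t: 28.73
eef_pos: [457.0, -388.5, 6.7]
tcp_rot: [3.14, -0.001, 0.183]
ft_force: [-0.8, -0.3, 3.8]
opening: 0.311
grip_force: 30.0
t: 29.15
eef_pos: [456.2, -387.5, 86.3]
tcp_rot: [-3.139, 0.001, 0.183]
ft_force: [0.9, -0.7, -2.5]
opening: 0.31
grip_force: 30.0
t: 29.48
eef_pos: [457.5, -388.8, 164.3]
tcp_rot: [3.138, -0.003, 0.183]
ft_force: [0.8, 0.0, -1.8]
opening: 0.311
grip_force: 30.0
from [ 457.5 -388.8  164.3] [ 3.1375e+00 -2.8000e-03  1.8290e-01] d [ 175.2 -368.     3.3] turn 0.011 t 29.48 j6 0.57
```

To row units: -184 mm is -1.84, -148 mm is -1.48.

```bash
python3 steer.py '[0.16, -0.37, 0, 0, 0, 0.32, -0.74, 0, 0, 0, 0.5, -1.11, 0, 0, 0, 0.68, -1.48, 0, 0, 0, 0.85, -1.84, 0, 0, 0]'
python3 steer.py '[0.18, -0.36, 0, 0, 0, 0.36, -0.72, 0, 0, 0, 0.54, -1.08, 0, 0, 0, 0.72, -1.44, 0, 0.2, 0, 0.88, -1.82, 0, 0.2, 0]'
python3 steer.py '[0, 0, 0, 0, 0, 0, 0, 0, 0, 0]'
python3 -c "
from h import *
move((562.9,4.9,15),.172)"
```

```text
t: 29.9
eef_pos: [506.3, -189.5, 159.5]
tcp_rot: [-3.14, 0.002, 0.182]
ft_force: [1.0, 0.2, -0.9]
opening: 0.311
grip_force: 30.0
t: 30.32
eef_pos: [560.0, 5.2, 159.5]
tcp_rot: [-3.141, 0.002, 0.172]
ft_force: [0.7, -0.3, -1.7]
opening: 0.314
grip_force: 30.0
t: 30.48
eef_pos: [559.7, 5.4, 159.4]
tcp_rot: [-3.141, 0.003, 0.177]
ft_force: [-0.1, 0.4, -1.1]
opening: 0.313
grip_force: 30.0
from [559.7   5.4 159.4] [-3.1407e+00  2.6000e-03  1.7660e-01] d [  3.4   1.2 144.4] turn 0.005 t 30.48 j6 1.29
```

To row units: 105 mm is 1.05, 100 mm is 1.

```bash
python3 steer.py '[0.02, 0.01, 0.3, 0, 0, 0.02, 0.01, 0.6, 0, 0, 0.02, 0.01, 0.85, 0, 0, 0.02, 0.01, 1, 0, 0, 0.02, 0.01, 1.05, 0, 0]'
python3 steer.py '[0, 0, 0.12, 0, 0, 0, 0, 0.22, 0, 0, 0, 0, 0.31, 0, 0, 0, 0, 0.36, 0, 0, 0, 0, 0.37, 0, 0]'
python3 steer.py '[0, 0, 0.01, 0, 0, 0, 0, 0.02, 0, 0, 0, 0, 0.03, 0, 0, 0, 0, 0.03, 0, 0]'
```

```text
t: 30.9
eef_pos: [560.6, 1.6, 52.8]
tcp_rot: [-3.14, 0.005, 0.171]
ft_force: [-0.0, 0.2, -0.6]
opening: 0.313
grip_force: 30.0
t: 31.32
eef_pos: [562.1, 2.4, 18.4]
tcp_rot: [-3.141, 0.001, 0.173]
ft_force: [-0.5, -0.4, -2.6]
opening: 0.314
grip_force: 30.0
t: 31.65
eef_pos: [562.6, 2.7, 16.4]
tcp_rot: [3.142, -0.001, 0.173]
ft_force: [0.0, 0.2, -1.2]
opening: 0.316
grip_force: 30.0
```

```bash
python3 steer.py '[0, 0, 0.01, 0, 0, 0, 0, 0.02, 0, 0, 0, 0, 0.02, 0, 0]'
python3 steer.py '[0, 0, 0, 0, 0.42, 0, 0, 0, 0, 0.42, 0, 0, 0, 0, 0.42, 0, 0, -0.3, 0, 0.42, 0, 0, -0.7, 0, 0.42]'
python3 steer.py '[0, 0, -0.4, 0, 0.42, 0, 0, -0.8, 0, 0.42, 0, 0, -1.2, 0, 0.42, -0.2, 0, -1.5, 0, 0.42, -0.4, 0, -1.5, 0, 0.42]'
python3 - <<'E'
from h import *
i=env.camera_info("wrist"); p,d=env.read_camera("wrist"); cv2.imwrite("pics/w6.png",p[:,:,::-1]);np.savez("pics/w6.npz",d=d,**i)
P=pts("wrist",d,i); z=P[...,2]
k=np.zeros((480,640),bool); k[60:400,150:600]=1
C=np.array([562.9,4.9]);y=.172;R=np.array([[np.cos(y),-np.sin(y)],[np.sin(y),np.cos(y)]])
B=(P[...,:2]-C)@R
m=(abs(B[...,0])<52)&(abs(B[...,1])<119)&(z>13)&(z<45)&k
for s in(m&(B[...,1]>37),m&(B[...,1]<33)&(B[...,1]>-100)): print(s.sum(),rect(B[s]),np.percentile(z[s],[5,95]).round(1))
E
```

```text
t: 31.9
eef_pos: [562.6, 2.7, 14.7]
tcp_rot: [3.142, -0.001, 0.173]
ft_force: [-1.8, 0.7, 4.2]
opening: 0.312
grip_force: 30.0
t: 32.32
eef_pos: [560.9, 2.7, 82.4]
tcp_rot: [-3.14, 0.006, 0.173]
ft_force: [0.7, -0.6, 0.3]
opening: 0.419
grip_force: 0.0
t: 32.73
eef_pos: [524.9, -4.4, 239.7]
tcp_rot: [3.139, -0.009, 0.173]
ft_force: [0.7, -0.4, -0.6]
opening: 0.42
grip_force: 0.0
2343 (array([-1.2, 68.9]), array([79.3, 30.4]), 0.0) [21.  36.7]
2146 (array([  4.6, -13.9]), array([55.4, 93.7]), 89.3) [16.9 34.7]
```

View pics/w6.png

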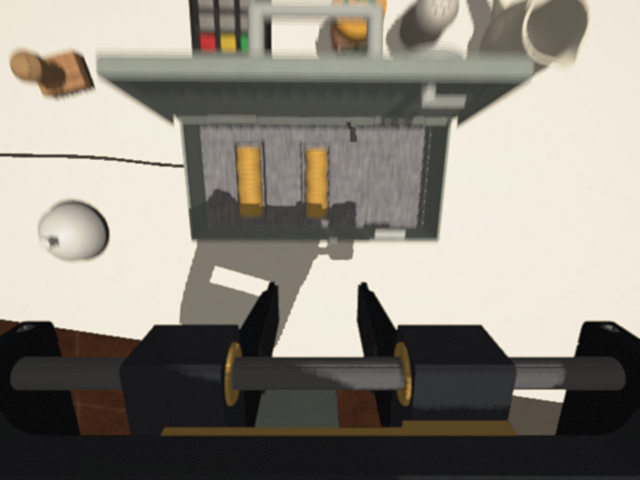

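Both trays lie flat inside, at (250,180) and (317,180), and the bell is undisturbed at (72,232). Closing the lid by its handle.

```bash
python3 steer.py '[0.38, 0, 0, 0, 0.35, 0.76, 0, 0, 0, 0.35, 1.14, 0, 0, 0, 0.35, 1.5, -0.02, 0, 0, 0.35, 1.55, -0.02, 0, 0, 0.35]'
for i in 1 2; do python3 steer.py '[0, 0, 0, -2.4, 0.35, 0, 0, 0, -4.8, 0.35, 0, 0, 0, -7.2, 0.35, 0, 0, 0, -9.6, 0.35, 0, 0, 0, -12, 0.35]';done
python3 steer.py '[0, 0, 0, -2.4, 0.35, 0, 0, 0, -4.8, 0.35, 0, 0, 0, -7.4, 0.35, 0, 0, 0, -7.4, 0.35]'
python3 - <<'E'
from h import *
move((677.7,24.6,142.2),1.743)
i=env.camera_info("top"); p,d=env.read_camera("scene"); P=pts("scene",d); z=P[...,2]
m=(z>150)&(z<172)&(abs(P[...,0]-680)<25)&(abs(P[...,1]-24)<50); print("handle pts",m.sum(),rect(P[m][:,:2]) if m.sum()>5 else 0)
E
```

```text
t: 33.2
eef_pos: [679.2, 25.4, 232.6]
tcp_rot: [-3.141, -0.0, 0.173]
ft_force: [0.6, -0.9, -1.1]
opening: 0.347
grip_force: 0.0
t: 33.62
eef_pos: [675.0, 24.4, 233.6]
tcp_rot: [-3.141, 0.001, 0.779]
ft_force: [-0.4, 0.2, 0.5]
opening: 0.353
grip_force: 0.0
t: 34.03
eef_pos: [675.0, 24.3, 233.7]
tcp_rot: [-3.141, 0.0, 1.379]
ft_force: [0.3, -1.2, -0.6]
opening: 0.353
grip_force: 0.0
t: 34.37
eef_pos: [675.0, 24.3, 233.7]
tcp_rot: [-3.141, -0.0, 1.749]
ft_force: [0.1, 0.1, -1.2]
opening: 0.349
grip_force: 0.0
from [675.   24.3 233.7] [-3.1408e+00 -2.0000e-04  1.7486e+00] d [-0.2  2.8 91.5] turn 0.006 t 34.37 j6 -0.24
handle pts 153 (array([670.2,  19.6]), array([37.1, 85.3]), 8.4)
```

To row units: 91 mm is 0.91, 40 mm is 0.4.

```bash
python3 steer.py '[0, 0.028, 0.4, 0, 0.35, 0, 0.028, 0.75, 0, 0.35, 0, 0.028, 0.91, 0, 0.35, 0, 0.028, 0.91, 0, 0.35]'
python3 steer.py '[0, 0, 0, 0, 0, 0, 0, 0, 0, 0, 0, 0, 0, 0, 0, 0, 0, 0, 0, 0, 0, 0, 0, 0, 0]'
python3 steer.py '[0, -0.08, -0.045, 0, 0, 0, -0.08, -0.045, 0, 0]'
```

```text
t: 34.75
eef_pos: [676.8, 24.9, 139.2]
tcp_rot: [-3.136, -0.001, 1.738]
ft_force: [0.9, -0.7, -0.5]
opening: 0.353
grip_force: 0.0
t: 35.17
eef_pos: [678.2, 24.8, 144.2]
tcp_rot: [3.141, 0.0, 1.742]
ft_force: [-1.1, -0.6, 1.6]
opening: 0.097
grip_force: 30.0
t: 35.33
eef_pos: [670.2, 23.5, 148.9]
tcp_rot: [3.14, 0.0, 1.742]
ft_force: [0.6, 0.5, 3.1]
opening: 0.094
grip_force: 30.0
```

```bash
python3 steer.py '[0, -0.159, -0.062, 0, 0, 0, -0.325, -0.1, 0, 0, 0, -0.495, -0.113, 0, 0, 0, -0.665, -0.101, 0, 0]'
python3 steer.py '[0, -0.166, 0.038, 0, 0, 0, -0.325, 0.1, 0, 0, 0, -0.473, 0.186, 0, 0, 0, -0.606, 0.292, 0, 0, 0, -0.686, 0.374, 0, 0]'
python3 steer.py '[0, -0.07, 0.089, 0, 0, 0, -0.132, 0.185, 0, 0, 0, -0.184, 0.286, 0, 0, 0, -0.2, 0.33, 0, 0, 0, -0.2, 0.33, 0, 0]'
```

```text
t: 35.67
eef_pos: [605.8, 12.7, 159.8]
tcp_rot: [3.136, 0.0, 1.743]
ft_force: [4.3, 4.0, 1.8]
opening: 0.097
grip_force: 30.0
t: 36.08
eef_pos: [536.2, 0.7, 120.7]
tcp_rot: [3.141, -0.0, 1.742]
ft_force: [0.8, 6.2, 0.9]
opening: 0.096
grip_force: 30.0
t: 36.5
eef_pos: [516.2, -2.7, 86.7]
tcp_rot: [-3.139, -0.001, 1.743]
ft_force: [-4.8, 3.6, -2.3]
opening: 0.094
grip_force: 30.0
```

To row units: 4 mm is 0.04, -2 mm is -0.02.

```bash
python3 steer.py '[0, -0.01, 0.02, 0, 0, 0, -0.02, 0.04, 0, 0, 0, -0.025, 0.055, 0, 0, 0, -0.025, 0.055, 0, 0]'
python3 steer.py '[0, 0, 0.01, 0, 0, 0, 0, 0.02, 0, 0, 0, 0, 0.02, 0, 0]'
```

```text
t: 36.83
eef_pos: [514.5, -3.0, 82.0]
tcp_rot: [-3.14, -0.001, 1.743]
ft_force: [-3.1, 4.2, -1.0]
opening: 0.095
grip_force: 30.0
t: 37.08
eef_pos: [513.9, -3.1, 80.0]
tcp_rot: [-3.139, -0.001, 1.743]
ft_force: [-7.5, 3.2, 1.4]
opening: 0.097
grip_force: 30.0
```

To row units: 1 mm is 0.01, 2 mm is 0.02.

```bash
python3 steer.py '[0, 0.005, 0.01, 0, 0, 0, 0.005, 0.02, 0, 0, 0, 0.005, 0.02, 0, 0]'
python3 steer.py '[0, 0, 0.01, 0, 0, 0, 0, 0.02, 0, 0, 0, 0, 0.02, 0, 0]'
```

```text
t: 37.33
eef_pos: [513.8, -3.1, 79.1]
tcp_rot: [-3.138, -0.001, 1.743]
ft_force: [-13.7, 3.0, 20.9]
opening: 0.096
grip_force: 30.0
t: 37.58
eef_pos: [513.8, -3.3, 78.5]
tcp_rot: [-3.139, -0.0, 1.743]
ft_force: [-19.6, 0.7, 39.7]
opening: 0.096
grip_force: 30.0
```

Lid bears on the box (40 N), so it's shut. I'll release and go for the key.

```bash
python3 steer.py '[0, 0, -0.04, 0, 0.4, 0, 0, -0.04, 0, 0.4, 0, 0, -0.04, 0, 0.4, 0, 0, -0.04, 0, 0.4, 0, 0, -0.4, 0, 0.4]'
python3 steer.py '[0, 0, -0.4, 0, 0.4, 0, 0, -0.8, 0, 0.4, 0, 0, -0.8, 0, 0.4]'
for i in 1 2; do python3 steer.py '[0, 0, 0, 2.4, 0.4, 0, 0, 0, 4.8, 0.4, 0, 0, 0, 7.2, 0.4, 0, 0, 0, 9.6, 0.4, 0, 0, 0, 12, 0.4]';done
python3 steer.py '[0, 0, 0, 2, 0.4, 0, 0, 0, 2.86, 0.4, 0, 0, 0, 2.86, 0.4]'
python3 - <<'E'
from h import *
p,d=env.read_camera("top"); P=pts("top",d); z=P[...,2]; cv2.imwrite("pics/t2.png",p[:,:,::-1])
k=np.zeros((480,640),bool); k[205:290,300:385]=1
C=np.array([562.9,4.9]);y=.172;R=np.array([[np.cos(y),-np.sin(y)],[np.sin(y),np.cos(y)]])
B=(P[...,:2]-C)@R
m=(abs(B[...,0]+20)<25)&(B[...,1]>60)&(B[...,1]<110); print("lid front z",np.median(z[m]), "rear",np.median(z[(abs(B[...,0]-35)<12)&(B[...,1]>60)&(B[...,1]<110)]))
move((466.9,391.4,200),0.40)
E
```

```text
t: 38.0
eef_pos: [513.4, -3.3, 111.4]
tcp_rot: [-3.133, -0.003, 1.743]
ft_force: [-0.6, 0.6, 0.2]
opening: 0.375
grip_force: 0.0
t: 38.25
eef_pos: [518.2, -3.7, 202.2]
tcp_rot: [3.132, 0.003, 1.743]
ft_force: [0.2, 0.4, -0.5]
opening: 0.397
grip_force: 0.0
t: 38.67
eef_pos: [515.7, -3.5, 195.6]
tcp_rot: [-3.141, 0.0, 1.137]
ft_force: [0.3, -0.2, 0.6]
opening: 0.397
grip_force: 0.0
t: 39.08
eef_pos: [515.7, -3.5, 195.5]
tcp_rot: [-3.141, 0.0, 0.537]
ft_force: [0.8, -0.3, 0.4]
opening: 0.401
grip_force: 0.0
t: 39.33
eef_pos: [515.7, -3.5, 195.5]
tcp_rot: [-3.141, 0.0, 0.398]
ft_force: [0.0, 0.2, -0.1]
opening: 0.399
grip_force: 0.0
lid front z 314.28345049353396 rear 66.71793335031327
from [515.6  -3.4 195.5] [-3.1414e+00  3.0000e-04  4.0080e-01] d [ 109.2 -382.6   -4.4] turn 0.001 t 39.38 j6 1.04
```

To row units: -191 mm is -1.91, -153 mm is -1.53.

```bash
python3 steer.py '[0.11, -0.38, 0, 0, 0.4, 0.22, -0.76, 0, 0, 0.4, 0.33, -1.15, 0, 0, 0.4, 0.44, -1.53, 0, 0, 0.4, 0.55, -1.91, 0, 0, 0.4]'
python3 steer.py '[0.11, -0.38, 0, 0, 0.4, 0.22, -0.76, 0, 0, 0.4, 0.33, -1.15, 0, 0, 0.4, 0.44, -1.53, 0, 0, 0.4, 0.54, -1.915, 0, 0, 0.4]'
python3 steer.py '[0, 0, 0, 0, 0.4, 0, 0, 0, 0, 0.4]'
python3 - <<'E'
from h import *
p,d=env.read_camera("top"); P=pts("top",d); z=P[...,2]
C=np.array([562.9,4.9]);y=.172;R=np.array([[np.cos(y),-np.sin(y)],[np.sin(y),np.cos(y)]])
B=(P[...,:2]-C)@R
m=(abs(B[...,0]+20)<25)&(B[...,1]>60)&(B[...,1]<110); print("lid front z",np.median(z[m]), "rear",np.median(z[(abs(B[...,0]-35)<12)&(B[...,1]>60)&(B[...,1]<110)]))
cv2.imwrite("pics/t3.png",cv2.resize(p[235:275,335:375],None,fx=10,fy=10,interpolation=cv2.INTER_CUBIC)[:,:,::-1])
m=(z>82)&(z<110)&(abs(B[...,0]+50)<15)&(abs(B[...,1])<50); print("handle",rect(P[m][:,:2]),np.median(z[m]))
i=env.camera_info("wrist"); p,d=env.read_camera("wrist"); P=pts("wrist",d,i); z=P[...,2]
m=(z>66)&(z<76)&(np.hypot(P[...,0]-467,P[...,1]-391)<25); print("key",m.sum(),rect(P[m][:,:2]),np.median(z[m]))
move((466.9,391.4,40),0.40)
E
```

```text
t: 39.8
eef_pos: [491.4, 195.7, 195.8]
tcp_rot: [-3.142, -0.0, 0.402]
ft_force: [0.0, -0.1, 1.0]
opening: 0.399
grip_force: 0.0
t: 40.22
eef_pos: [466.5, 393.5, 195.7]
tcp_rot: [3.142, -0.0, 0.402]
ft_force: [1.3, -0.0, 0.2]
opening: 0.4
grip_force: 0.0
t: 40.38
eef_pos: [466.3, 393.0, 195.2]
tcp_rot: [3.141, 0.001, 0.405]
ft_force: [-0.3, 0.5, -0.7]
opening: 0.399
grip_force: 0.0
lid front z 66.43668759544937 rear 66.5540740492944
handle (array([515.6,  -3.3]), array([10. , 79.5]), 9.5) 100.13685727902816
key 415 (array([467.8, 391.4]), array([32.9,  9.3]), 23.0) 70.7417188283751
from [467.  390.9 195.5] [3.1413e+00 7.0000e-04 4.0110e-01] d [  0.3  -0.6 155.5] turn 0.001 t 40.48 j6 1.76
```

Lid is fully shut. Grip the key and check the slot picture.

To row units: 155 mm is 1.55, 145 mm is 1.45.

```bash
python3 steer.py '[0.003, -0.005, 0.4, 0, 0.4, 0.003, -0.005, 0.8, 0, 0.4, 0.003, -0.005, 1.15, 0, 0.4, 0.003, -0.005, 1.45, 0, 0.4, 0.003, -0.005, 1.55, 0, 0.4]'
python3 steer.py '[0, 0, 0, 0, 0.4, 0, 0, 0, 0, 0, 0, 0, 0, 0, 0, 0, 0, 0, 0, 0, 0, 0, 0, 0, 0]'
python3 steer.py '[0, 0, 0, 0, 0, 0, 0, 0, 0, 0, 0, 0, 0, 0, 0]'
```

```text
t: 40.9
eef_pos: [466.2, 389.4, 37.1]
tcp_rot: [3.14, 0.005, 0.398]
ft_force: [-0.9, -0.7, -0.1]
opening: 0.397
grip_force: 0.0
t: 41.32
eef_pos: [467.7, 392.3, 42.5]
tcp_rot: [-3.141, -0.002, 0.4]
ft_force: [0.4, 0.5, 0.0]
opening: 0.175
grip_force: 0.0
t: 41.57
eef_pos: [467.5, 392.2, 42.0]
tcp_rot: [-3.141, -0.002, 0.4]
ft_force: [-1.4, -2.4, 7.2]
opening: 0.101
grip_force: 30.0
```

View pics/t3.png

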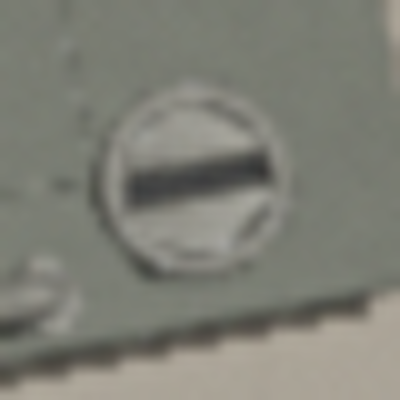

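The slot at (128,190)–(270,168) in the crop lies along the box's y (undone). Carrying the key over.

```bash
python3 steer.py '[0, 0, -0.2, 0, 0, 0, 0, -0.6, 0, 0, 0, 0, -1, 0, 0, 0, 0, -1.4, 0, 0, 0, 0, -1.6, 0, 0]'
python3 steer.py '[-0.09, 0.38, 0, 0, 0, -0.18, 0.76, 0, 0, 0, -0.28, 1.14, 0, 0, 0, -0.37, 1.52, 0, 0, 0, -0.46, 1.9, 0, 0, 0]'
python3 steer.py '[-0.09, 0.38, 0, 0, 0, -0.18, 0.76, 0, 0, 0, -0.28, 1.14, 0, 0, 0, -0.37, 1.52, 0, 0, 0, -0.46, 1.9, 0, 0, 0]'
python3 steer.py '[-0.09, 0.38, 0, -2.4, 0, -0.18, 0.76, 0, -4.8, 0, -0.18, 0.79, 0, -7.2, 0, -0.18, 0.79, 0, -9.6, 0, -0.18, 0.79, 0, -12, 0]'
python3 steer.py '[0, 0, 0, -2.4, 0, 0, 0, 0, -4.8, 0, 0, 0, 0, -7.2, 0, 0, 0, 0, -9.6, 0, 0, 0, 0, -12, 0]'
python3 steer.py '[0, 0, 0, -2.4, 0, 0, 0, 0, -2.8, 0, 0, 0, 0, -2.8, 0]'
python3 -c "
from h import *
move((546.2,-74.6,112),1.74)"
```

```text
t: 41.98
eef_pos: [467.8, 392.6, 206.1]
tcp_rot: [-3.14, -0.006, 0.4]
ft_force: [0.3, -0.6, -0.3]
opening: 0.1
grip_force: 30.0
t: 42.4
eef_pos: [498.4, 197.4, 201.3]
tcp_rot: [3.142, -0.001, 0.4]
ft_force: [1.8, -0.6, 0.3]
opening: 0.104
grip_force: 30.0
t: 42.82
eef_pos: [530.1, 4.3, 201.3]
tcp_rot: [3.141, -0.001, 0.4]
ft_force: [0.8, 0.5, -0.2]
opening: 0.102
grip_force: 30.0
t: 43.23
eef_pos: [544.3, -74.7, 200.9]
tcp_rot: [-3.142, -0.0, 1.004]
ft_force: [0.2, -0.0, -0.6]
opening: 0.104
grip_force: 30.0
t: 43.65
eef_pos: [544.3, -73.6, 201.1]
tcp_rot: [3.141, -0.0, 1.606]
ft_force: [0.3, 0.1, -0.4]
opening: 0.105
grip_force: 30.0
t: 43.9
eef_pos: [544.4, -73.6, 201.0]
tcp_rot: [3.141, 0.0, 1.738]
ft_force: [-0.2, -0.5, -0.5]
opening: 0.102
grip_force: 30.0
from [544.4 -73.6 201. ] [3.1414 0.     1.738 ] d [-1.3  1.6 89. ] turn -0.002 t 43.9 j6 -0.42
```

```bash
python3 steer.py '[-0.013, 0.016, 0.35, 0, 0, -0.013, 0.016, 0.65, 0, 0, -0.013, 0.016, 0.84, 0, 0, -0.013, 0.016, 0.88, 0, 0, -0.013, 0.016, 0.88, 0, 0]'
python3 steer.py '[0, 0, 0, 0, 0, 0, 0, 0, 0, 0, 0, 0, 0, 0, 0]'
python3 -c "
from h import *
move((546.2,-74.6,106),1.74)"
```

```text
t: 44.32
eef_pos: [545.9, -74.6, 112.1]
tcp_rot: [-3.14, -0.001, 1.737]
ft_force: [0.7, -0.6, 0.0]
opening: 0.102
grip_force: 30.0
t: 44.57
eef_pos: [546.8, -74.8, 114.2]
tcp_rot: [3.139, 0.001, 1.739]
ft_force: [-0.4, 0.3, -0.3]
opening: 0.104
grip_force: 30.0
from [546.8 -74.8 114.2] [3.1395e+00 9.0000e-04 1.7392e+00] d [ 0.3 -0.6  8.2] turn -0.001 t 44.57 j6 -0.42
```

To row units: 8 mm is 0.08, 6 mm is 0.06.

```bash
python3 steer.py '[0, -0.004, 0.02, 0, 0, 0, -0.004, 0.04, 0, 0, 0, -0.004, 0.06, 0, 0, 0, -0.004, 0.08, 0, 0, 0, -0.004, 0.08, 0, 0]'
python3 steer.py '[0, 0, 0.01, 0, 0, 0, 0, 0.02, 0, 0, 0, 0, 0.03, 0, 0, 0, 0, 0.035, 0, 0, 0, 0, 0.035, 0, 0]'
```

```text
t: 44.98
eef_pos: [545.7, -74.7, 104.4]
tcp_rot: [-3.141, -0.0, 1.74]
ft_force: [-0.5, 0.1, 0.1]
opening: 0.104
grip_force: 30.0
t: 45.4
eef_pos: [545.8, -74.8, 101.2]
tcp_rot: [-3.142, -0.0, 1.74]
ft_force: [0.4, 0.3, -1.1]
opening: 0.1
grip_force: 30.0
```

```bash
for i in 1 2; do python3 steer.py '[0, 0, 0, 2.4, 0, 0, 0, 0, 4.8, 0, 0, 0, 0, 7.2, 0, 0, 0, 0, 9.6, 0, 0, 0, 0, 12, 0]' | sed -n 2,4p
python3 -c "
from h import *; s=env.state(); print(s['moment'])"; done
python3 steer.py '[0, 0, 0, 2.4, 0, 0, 0, 0, 4.8, 0, 0, 0, 0, 7.2, 0, 0, 0, 0, 9.6, 0]' | sed -n 2,4p
python3 -c "
from h import *; s=env.state(); print(s['moment'])"
```

```text
eef_pos: [546.3, -74.9, 101.4]
tcp_rot: [3.141, -0.0, 1.134]
ft_force: [1.4, -0.9, -2.0]
[-0.23574468 -0.21369211  0.09182869]
eef_pos: [546.2, -75.0, 101.4]
tcp_rot: [3.141, -0.001, 0.534]
ft_force: [1.3, -1.8, -1.8]
[-0.42274614 -0.13652929  0.06547316]
eef_pos: [546.1, -75.0, 101.4]
tcp_rot: [3.141, -0.001, 0.054]
ft_force: [0.5, -0.8, -1.3]
[-0.43913668 -0.00230943  0.06695615]
```

To row units: 0.1 rad is 2.

```bash
python3 steer.py '[0, 0, 0, 1.2, 0, 0, 0, 0, 2, 0, 0, 0, 0, 2, 0]' | sed -n 2,3p
python3 -c "
from h import *; s=env.state(); print(s['moment'])"
python3 steer.py '[0, 0, 0, 1, 0, 0, 0, 0, 1, 0]' | sed -n 2,3p
python3 -c "
from h import *; s=env.state(); print(s['moment'])"
python3 steer.py '[0, 0, 0, 1, 0, 0, 0, 0, 1, 0]' | sed -n 2,3p
python3 -c "
from h import *; s=env.state(); print(s['moment'])"
```

```text
eef_pos: [546.1, -75.0, 101.4]
tcp_rot: [3.141, -0.001, -0.042]
[-0.50414715 -0.03740608  0.07239969]
eef_pos: [546.1, -75.0, 101.4]
tcp_rot: [3.141, -0.001, -0.091]
[-0.64790217 -0.09244058  0.13580902]
eef_pos: [546.0, -75.0, 101.4]
tcp_rot: [3.141, -0.0, -0.14]
[-0.89803385  0.07647254  0.18374206]
```

```bash
python3 steer.py '[0, 0, 0, 1, 0, 0, 0, 0, 2, 0, 0, 0, 0, 2, 0]' | sed -n 2,4p
python3 -c "
from h import *; s=env.state(); print(s['moment'])"
```

```text
eef_pos: [545.9, -75.0, 101.4]
tcp_rot: [3.141, -0.0, -0.239]
ft_force: [0.3, -3.7, -0.6]
[-0.94696972  0.12424348  0.62917544]
```

Firm stop at 0.63 N·m. Ease off, lift out and check the slot.

To row units: -85 mm is -0.85, -45 mm is -0.45, -0.1 rad is -2.

```bash
python3 steer.py '[0, 0, 0, -2, 0, 0, 0, 0, -3.6, 0, 0, 0, -0.12, -3.6, 0, 0, 0, -0.45, -3.6, 0, 0, 0, -0.85, -3.6, 0]'
python3 steer.py '[0, 0, -0.15, -2.4, 0, 0, 0, -0.15, -4.8, 0, 0, 0, -0.15, -7.2, 0, 0, 0, -0.15, -9.2, 0, 0, 0, -0.15, -9.2, 0]'
python3 - <<'E'
from h import *
p,d=env.read_camera("wrist"); cv2.imwrite("pics/c7.png",cv2.resize(p[170:290,230:430],None,fx=3,fy=3,interpolation=cv2.INTER_CUBIC)[:,:,::-1])
move((467.2,391.2,200),0.40)
E
```

```text
t: 47.82
eef_pos: [544.5, -74.1, 185.4]
tcp_rot: [-3.14, 0.005, -0.057]
ft_force: [0.3, 0.1, 0.5]
opening: 0.102
grip_force: 30.0
t: 48.23
eef_pos: [545.6, -74.3, 201.4]
tcp_rot: [-3.141, -0.0, 0.407]
ft_force: [-0.3, 0.3, -0.9]
opening: 0.101
grip_force: 30.0
from [545.6 -74.4 201.4] [-3.1409 -0.      0.4006] d [ 109.4 -459.4    1.7] turn 0.001 t 48.28 j6 0.91
```

View pics/c7.png

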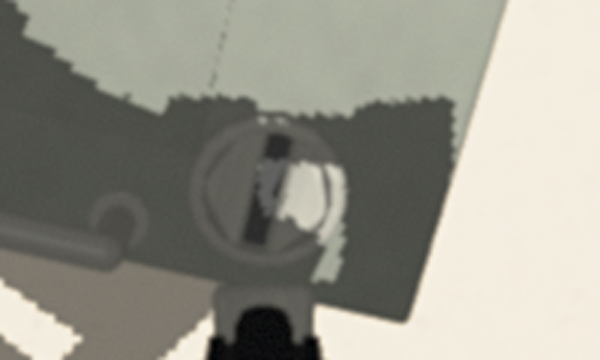

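The slot at crop (280,138)–(257,243) is parallel to the box's x, so the latch is fastened. Returning the key.

To row units: -38 mm is -0.38, -190 mm is -1.9.

```bash
python3 steer.py '[0.09, -0.38, 0, 0, 0, 0.18, -0.76, 0, 0, 0, 0.27, -1.14, 0, 0, 0, 0.36, -1.52, 0, 0, 0, 0.45, -1.9, 0, 0, 0]' | tail -4
python3 steer.py '[0.09, -0.38, 0, 0, 0, 0.18, -0.76, 0, 0, 0, 0.27, -1.14, 0, 0, 0, 0.36, -1.52, 0, 0, 0, 0.45, -1.9, 0, 0, 0]' | tail -4
python3 steer.py '[0.09, -0.38, 0, 0, 0, 0.19, -0.76, 0, 0, 0, 0.19, -0.79, 0, 0, 0, 0.19, -0.79, 0, 0, 0, 0.19, -0.79, 0, 0, 0]' | tail -4
python3 - <<'E'
from h import *
move((467.5,392,66),0.40)
E
```

```text
tcp_rot: [-3.141, 0.0, 0.397]
ft_force: [0.6, 0.1, -0.5]
opening: 0.106
grip_force: 30.0
tcp_rot: [-3.141, 0.0, 0.397]
ft_force: [1.6, 0.2, -0.3]
opening: 0.104
grip_force: 30.0
tcp_rot: [3.141, 0.001, 0.399]
ft_force: [-0.7, 0.1, -0.3]
opening: 0.105
grip_force: 30.0
from [467.2 390.3 201. ] [3.1415e+00 1.0000e-03 3.9930e-01] d [  1.1  -1.5 135. ] turn -0.001 t 49.53 j6 1.76
```

```bash
python3 steer.py '[0.005, -0.013, 0.4, 0, 0, 0.005, -0.013, 0.8, 0, 0, 0.005, -0.013, 1.15, 0, 0, 0.005, -0.013, 1.3, 0, 0, 0.005, -0.013, 1.3, 0, 0]'
python3 steer.py '[0, 0, 0.03, 0, 0, 0, 0, 0.06, 0, 0, 0, 0, 0.09, 0, 0, 0, 0, 0.12, 0, 0, 0, 0, 0.12, 0, 0]'
python3 steer.py '[0, 0, 0.04, 0, 0, 0, 0, 0.08, 0, 0, 0, 0, 0.12, 0, 0, 0, 0, 0.145, 0, 0, 0, 0, 0.145, 0, 0]'
```

```text
t: 49.95
eef_pos: [466.6, 389.3, 67.9]
tcp_rot: [3.14, 0.006, 0.397]
ft_force: [-0.3, -0.6, 0.1]
opening: 0.104
grip_force: 30.0
t: 50.37
eef_pos: [467.6, 391.8, 59.7]
tcp_rot: [-3.141, -0.001, 0.4]
ft_force: [-0.9, -0.6, -0.6]
opening: 0.101
grip_force: 30.0
t: 50.78
eef_pos: [467.3, 391.7, 44.1]
tcp_rot: [3.141, 0.001, 0.4]
ft_force: [-0.6, 1.0, -1.4]
opening: 0.106
grip_force: 30.0
```

To row units: 2 mm is 0.02, 1 mm is 0.01.

```bash
python3 steer.py '[0, 0, 0.01, 0, 0, 0, 0, 0.02, 0, 0, 0, 0, 0.02, 0, 0]'
python3 steer.py '[0, 0, 0, 0, 0.4, 0, 0, 0, 0, 0.4, 0, 0, 0, 0, 0.4, 0, 0, -0.3, 0, 0.4, 0, 0, -0.6, 0, 0.4]'
python3 steer.py '[0, 0, -0.4, 0, 0, 0, 0, -0.8, 0, 0, 0, 0, -1, 0, 0, 0, 0, -1, 0, 0]'
python3 - <<'E'
from h import *
i=env.camera_info("wrist"); p,d=env.read_camera("wrist"); P=pts("wrist",d,i); z=P[...,2]
m=(z>66)&(z<76)&(np.hypot(P[...,0]-467,P[...,1]-391)<25); print("key",m.sum(),rect(P[m][:,:2]),np.median(z[m]))
cv2.imwrite("pics/w8.png",p[:,:,::-1])
p,d2=env.read_camera("top")
for n,dd,ii in(("wrist",d,i),("top",d2,None)):
    P=pts(n,dd,ii); z=P[...,2]; near=np.hypot(P[...,0]-457.6,P[...,1]-262.7)<80
    m=near&(z>8)&(z<48); t=near&(z>50)&(z<62)
    if n=="top": m&=(P[...,1]<310); t&=P[...,1]<310
    print(n,rect(P[m][:,:2]),t.sum(),rect(P[t][:,:2]),np.percentile(z[t],90))
move((458.5,262.5,100),0.40)
E
```

```text
t: 51.03
eef_pos: [467.5, 391.9, 42.8]
tcp_rot: [-3.142, 0.0, 0.4]
ft_force: [-0.3, -0.3, -1.0]
opening: 0.103
grip_force: 30.0
t: 51.45
eef_pos: [466.9, 391.4, 102.4]
tcp_rot: [3.141, 0.003, 0.4]
ft_force: [-0.4, 0.0, 0.5]
opening: 0.377
grip_force: 0.0
t: 51.78
eef_pos: [468.9, 392.9, 208.2]
tcp_rot: [-3.14, -0.008, 0.4]
ft_force: [0.4, 0.1, -0.4]
opening: 0.175
grip_force: 0.0
key 392 (array([466.8, 392.8]), array([33.2,  8.9]), 22.7) 70.82814151128537
wrist (array([473.3, 238.7]), array([64.6, 63.6]), 29.6) 136 (array([473. , 237.2]), array([11.4, 10.9]), 31.0) 58.76406709620136
top (array([474.7, 233.6]), array([65. , 64.6]), 89.3) 22 (array([474.1, 235.2]), array([10.2,  9.2]), 89.9) 57.81234118286168
from [467.5 391.9 203.4] [-3.1412e+00 -1.4000e-03  3.9980e-01] d [-58.8 115.7 103.3] turn -0.0 t 51.88 j6 1.76
```

View pics/w8.png

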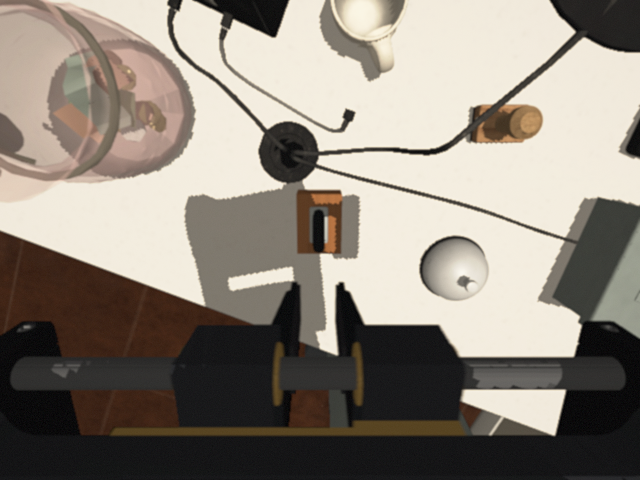

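Key is home. The bell has been knocked to (473.5,236.5); its plunger is at pixel (468,284). Go above it, re-measure, press.

```bash
python3 steer.py '[-0.14, 0.36, 0, 0, 0, -0.28, 0.72, 0.2, 0, 0, -0.42, 1.1, 0.45, 0, 0, -0.55, 1.455, 0.7, 0, 0, -0.55, 1.455, 1, 0, 0]'
python3 steer.py '[0, 0, 0.1, 0, 0, 0, 0, 0.2, 0, 0, 0, 0, 0.2, 0, 0, 0, 0, 0.2, 0, 0]'
python3 - <<'E'
from h import *
p,d2=env.read_camera("scene")
i=env.camera_info("wrist"); p,d=env.read_camera("wrist")
for n,dd,ii in(("wrist",d,i),("scene",d2,None)):
    P=pts(n,dd,ii); z=P[...,2]; near=np.hypot(P[...,0]-473.5,P[...,1]-236.5)<50
    t=near&(z>50)&(z<62); m=near&(z>8)&(z<48)
    print(n,rect(P[m][:,:2]),t.sum(),rect(P[t][:,:2]) if t.sum()>3 else 0)
move((473.5,236.5,60),0.40)
E
```

```text
t: 52.3
eef_pos: [473.4, 233.0, 102.5]
tcp_rot: [3.141, -0.001, 0.398]
ft_force: [1.1, -0.1, -0.1]
opening: 0.006
grip_force: 0.0
t: 52.63
eef_pos: [473.7, 237.5, 83.0]
tcp_rot: [-3.141, 0.0, 0.401]
ft_force: [-0.1, -0.1, -0.3]
opening: 0.008
grip_force: 0.0
wrist (array([475.7, 237.3]), array([61.1, 66.3]), 19.1) 185 (array([475.4, 236.5]), array([11.5,  7.3]), 86.8)
scene (array([479.4, 236.2]), array([54.3, 65.8]), 18.4) 11 (array([476.3, 232.9]), array([12.7,  9. ]), 22.2)
from [473.9 237.6  83.8] [ 3.1416e+00 -1.7000e-03  4.0120e-01] d [-0.8  0.8 23.8] turn 0.001 t 52.73 j6 1.51
```

```bash
python3 steer.py '[0, 0.01, 0.08, 0, 0, 0, 0.01, 0.15, 0, 0, 0, 0.01, 0.21, 0, 0, 0, 0.01, 0.21, 0, 0]' | tail -5
python3 steer.py '[0, 0, 0.02, 0, 0, 0, 0, 0.04, 0, 0, 0, 0, 0.04, 0, 0]'
python3 steer.py '[0, 0, 0.015, 0, 0, 0, 0, 0.03, 0, 0, 0, 0, 0.03, 0, 0, 0, 0, 0.03, 0, 0]'
```

```text
eef_pos: [473.4, 235.4, 60.7]
tcp_rot: [-3.141, 0.002, 0.4]
ft_force: [0.1, -0.3, -0.1]
opening: 0.005
grip_force: 0.0
t: 53.32
eef_pos: [473.9, 235.5, 57.7]
tcp_rot: [-3.141, 0.0, 0.4]
ft_force: [-0.2, -0.6, -0.5]
opening: 0.004
grip_force: 0.1
t: 53.65
eef_pos: [474.0, 235.5, 55.2]
tcp_rot: [-3.142, -0.0, 0.4]
ft_force: [-1.2, -0.5, 4.7]
opening: 0.004
grip_force: 2.6
```

To row units: 2 mm is 0.02, 1 mm is 0.01.

```bash
python3 steer.py '[0, 0, 0.01, 0, 0, 0, 0, 0.02, 0, 0, 0, 0, 0.02, 0, 0, 0, 0, 0.02, 0, 0]'
python3 steer.py '[0, 0, 0.01, 0, 0, 0, 0, 0.015, 0, 0, 0, 0, 0.015, 0, 0, 0, 0, 0.015, 0, 0]'
```

```text
t: 53.98
eef_pos: [474.1, 235.6, 53.7]
tcp_rot: [3.142, -0.001, 0.4]
ft_force: [-1.9, -1.7, 12.8]
opening: 0.007
grip_force: 6.0
t: 54.32
eef_pos: [474.1, 235.6, 53.5]
tcp_rot: [3.141, -0.002, 0.4]
ft_force: [-6.0, -2.8, 29.8]
opening: 0.007
grip_force: 14.8
```

The plunger is hard on its stop (30 N, no further travel). Lift away and do a final check.

```bash
python3 steer.py '[0, 0, -0.05, 0, 0, 0, 0, -0.3, 0, 0, 0, 0, -0.7, 0, 0, 0, 0, -1.1, 0, 0, 0, 0, -1.5, 0, 0]' | tail -5
python3 steer.py '[-0.4, 0, -0.2, 0, 0, -0.6, 0, -0.2, 0, 0, -0.6, 0, -0.2, 0, 0]'
python3 -c "
from h import *
p,d=env.read_camera('top'); cv2.imwrite('pics/t9.png',p[:,:,::-1])"
```

```text
eef_pos: [473.5, 235.3, 203.0]
tcp_rot: [-3.141, 0.001, 0.4]
ft_force: [0.8, 0.3, -0.2]
opening: 0.004
grip_force: 0.0
t: 54.98
eef_pos: [415.6, 211.1, 222.8]
tcp_rot: [3.142, -0.001, 0.4]
ft_force: [-0.4, 0.1, -0.4]
opening: 0.004
grip_force: 0.0
```

View pics/t9.png

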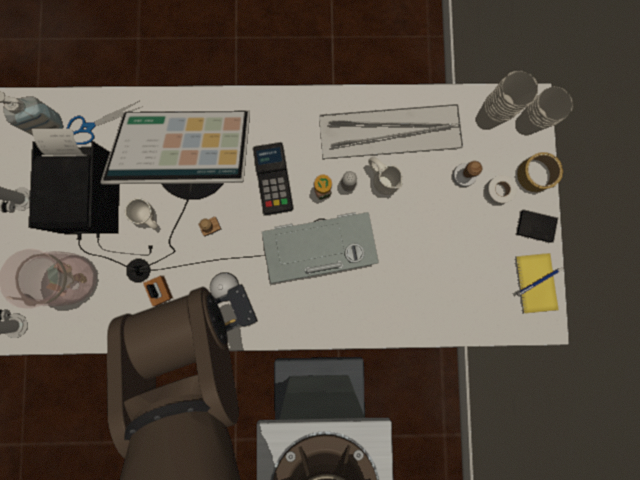

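The final view shows the safe shut with its slot upright at (354,253), the key in its stand at (157,291), no trays left on the counter, and the rest undisturbed. Handing in.

```bash
python3 -c "
from cell import env
print(env.job_done())"
```

```text
the job is handed in; nothing more can be done
None
```

Job handed in at about 55 s on the robot clock: both coin trays are in the safe, the lid is shut and the latch fastened, the key is back in its stand, and the bell was pressed to its stop.

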